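Reset an adjustable door stop with its T-key

ROBOT

A 7-joint arm with a two-finger parallel gripper is mounted at the origin on the work surface. World frame = base frame: x ahead of the robot, y to its left, z up, the work surface at z = 0. Lengths are in mm, angles in rad, forces in N, time in s.
With the tool pointing down it reaches from about 400 to 875 mm from the base axis. Payload 4.4 kg.
Tool frame: the origin (TCP) lies midway between the tips of the shut fingers; the grasp point (between the pads) lies 19 mm behind it; z points along the fingers, y is the line along which they close (so a half turn about z gives the same grasp; the last joint's range is limited). The gripper opens to 85 mm and grips with 20 to 120 N. Pads are 22 mm wide; open, the fingers measure 114 mm over their backs; the gripper's body (76 mm by 85 mm) begins 54 mm behind the grasp point. The pads swing forward as they close: fully open they stand 13 mm farther back than shut.
Start: joints at [1.04, 0.628, 0.038, 1.517, -0.027, 0.996, -0.02], TCP at [291.387, -581.043, 231.313] pointing down, gripper open.
Joint ranges: [-3.06, 3.06], [-0.37, 2.12], [-1.25, 1.32], [0.18, 2.47], [-1.1, 4.24], [0.23, 1.98], [-2.94, 2.94]. Speed limits (rad/s): [2.57, 2.57, 3.14, 3.14, 3.14, 3.14, 3.14].

INTERFACE

Orientations are given as [roll, pitch, yaw] about the fixed x, y, z axes, in that order (R = Rz(yaw) Ry(pitch) Rx(roll)).
In Python, from cell import readout, optics, order gives the robot as it stands.
- The arm moves only by the shell command python3 -m jog 'ROWS'. ROWS is a JSON object of lists of equal length, an entry for each row: "claw": the opening, from 0 (shut) to 1 (fully open); "xyz": the shift along the tool's x, y, z each as a share of 0.1 m, from -1 to 1, a list of three; "twist": the turn, a rotation vector about the tool's x, y, z each as a share of 180 degrees, from -1 to 1, a list of three. A call has 1 to 12 rows; each row shifts and turns the commanded pose from where the row before left it, along the tool's axes as they then stand; what a row does not reach is not made up. A row lasts 1/8 s, in which the tool goes at most 62.5 mm and 10.7 degrees, less where a joint would pass 70% of its speed; a pose out of reach is approached as far as the arm can. A call with a number of a shift or a turn outside -1 to 1 is refused whole. A call with a gripper value outside its range is refused whole. The fingers move at their own pace and stop on an object; the grip force is fixed at half the most. Time passes only in rows, so rows that do not move let the fingers close. It gives the time, the measured TCP pose, the force, the opening and the grip force at its end, in the units of the state.
- readout.read_state(): the state, without advancing time (a new reading comes with each control period).
- optics.get_image(name): name is "scene" or "side" or "wrist"; returns a dict with "color" (384x512x3 uint8, red, green, blue), "fovy" (degrees; the focal length in pixels is half the picture's height over the tangent of half this angle, whatever the lens; pixels are square), "cx", "cy" (the principal point, pixels), "view" (4x4, takes a point from world to camera coordinates). Camera axes: x right, y up, looking along -z (the intrinsics and any distortion apply to the point x, -y, -z); pixel columns grow to the right and rows downward; lengths in mm; the calibration is good to about 2 mm. A picture is of the moment at which its call begins. There is no depth.
- order.finish_job(): hands the job in; it is judged then, once.
Trained networks look in the newest picture that a camera, given by its name, has taken for a name from the list of things; names that differ only in an ending like _2 or _b are one class to them, and where a whole thing is asked for, a point or a joint stands for the part that bears it (a point fixed in the world has none). Each returns a list of dicts, best first, with "score" (0 to 1); they miss things now and then, are a little off and sometimes report something else, mostly with a low value. They report only what shows in the picture. A call takes as long as a camera call. They do not tell look-alikes from the thing itself.
- optics.boxes_of(camera, label): "rect" ([left, top, width, height] in pixels, round what is visible of it).
The state is a dict: "clock": time; "qpos": joint angles; "qd": joint speeds; "tau": joint torques, N m; "eef_pos": TCP position; "tool_rot": TCP orientation; "force": force on the tool from outside, world axes, zero at the start; "torque": the same for the moment, N m; "width": finger opening in mm; "gripper_force": force on a finger pad.
Only numpy, scipy, OpenCV 4.12 (cv2) and the standard library are available. Lean on these libraries where they do the work, as an engineer would, in place of code of your own. Each camera call takes 0.05 s, during which the arm holds its last target. There are 200 camera calls.

TASK

Reset the door stop on the bench: take the blue-handled T-key from its wooden stand, set it on the brass square bolt and turn it counter-clockwise until the bolt is fully loose. Leave the key standing on the bolt, slide the steel stop arm by its black post towards the door until its black pointer line meets the red mark, then take the key again and turn it clockwise until the bolt is tight against its stop (let go and take the handle anew if your wrist runs out). Last, put the key back upright over the peg of its stand; do not drag the arm while the bolt is tight, and leave the other things on the bench where they are.

Things in the scene. Friction and masses are not known exactly. Their poses are not given: they have to be found in the camera images.
- base: Aluminium base plate of the door stop, screwed to the bench, 112 x 340 x 10 mm (x, y, z). Origin on the bench directly under the bolt's axis; z up; the plate runs from 115 mm on its -y side to 225 mm on its +y side of the origin. The steel stop arm (56 mm wide, top 18 mm above the bench) slides on it along the base's +y, towards the door; the bolt goes through the arm's long slot.
- stop_arm (a joint): How far the stop arm has slid along the base's +y, m, 0 to 0.08. Starts near 0, stays where left, takes about 3 N to move.
- grip_post (a point): Centre of the top of the black grip post on the stop arm, 62 mm above the bench: an upright cylinder 24 mm across standing 44 mm above the arm; slide the arm by it. It stands 105 mm along the base's +y from the bolt axis when joint stop_arm is 0, and moves with the arm. Nearest thing at its door side: the arm's end flange with a grey bumper, 59 mm off, up to 40 mm above the bench.
- pointer (a point): Middle of the black pointer line (3 mm wide, on a yellow patch) at the +x edge of the stop arm, 19 mm above the bench; moves with the arm. It is at base x 36 mm, y 45 mm + joint stop_arm.
- mark: Red mark, a red bar 3 mm wide in y and 16 mm long in x on the white scale of the base plate, next to the pointer's path (12 mm beside it in x); nothing to collide with. Its axes are parallel to the base's. The arm is in place when pointer and mark have the same y in this frame. It lies 35 to 65 mm ahead of the pointer's position at joint 0, towards the door.
- clamp_bolt (a joint): Angle of the clamping bolt, rad, growing clockwise seen from above: 0 is fully loose (stop), 2.0 is tight (stop). Starts partly tightened, between 0.7 and 1.0. Stays where left, turning takes about 0.1 N m.
- bolt_top (a point): Centre of the top of the bolt's brass square head, 40 mm above the bench; the head is 20 x 20 mm and 20 mm tall, its sides along this frame's x and y (at joint value v it is turned by -v about z from the base). It is on the base's z axis.
- key: Loose T-key, 0.2 kg, 82 mm tall, upright. Origin: centre of its underside. Steel socket 34 mm square outside, 25 mm inside, 16 mm deep, open below, sides along key x, y. Set on bolt or peg its roof rests on top, origin 16 mm below that top (24 mm above bench). Fits the bolt in any of four quarter turns, 2.5 mm clearance a side; turns about 0.3 rad freely either way before it bites.
- key_handle (a point): Middle of the key's blue handle bar, 69 mm above the key's underside on its axis. The bar runs along the key's x, 80 mm long, 14 mm thick (y), 26 mm tall; under it a round shaft 12 mm across leads 32 mm down to the socket.
- key_stand: Fixed wooden block 64 x 64 x 20 mm with a round upright steel peg, 20 mm across and 20 mm tall, on its centre. Origin under the block's centre, on the bench.
- stand_peg_top (a point): Centre of the top of the stand's peg, 40 mm above the bench. The key belongs here, its socket over the peg, any yaw.
- key_tray: Bystander: clear plastic tray of steel keys, 120 x 170 x 28 mm. Origin under its centre.
- bottle: Bystander: green glass bottle with metal cap, 68 mm across, 210 mm tall. Origin under its centre.
- lint_brush: Bystander: white lint brush with red pad, 222 mm long in its x, 50 mm wide, 20 mm tall. Origin near its middle, on the bench.
- door_stopper: Bystander: orange silicone door stopper, a cone 44 mm across, 32 mm tall. Origin under its centre.
- polish_tin: Bystander: flat round shoe-polish tin, 75 mm across, 25 mm tall. Origin under its centre.
- tape_measure: Bystander: yellow tape measure, 62 x 34 x 58 mm. Origin under its centre.
Not all that is in view belongs to the job. Of the things that look like the key, the smallest one is meant.

How it is judged (in metres and radians):
On the way, in this order (a step that is already met when the one before it is completed fails the run):
1. the bolt is fully loose, with the key on it (value of joint clamp_bolt below 0.2 rad and horizontal distance between key and bolt_top below 0.008 m and z of key in the frame of bolt_top below -0.011 m and angle between key's own z axis and vertical below 0.12 rad), for 0.2 s.
2. the arm's pointer is at the red mark, the bolt still loose and the key left standing on it, not held (y of pointer in the frame of mark between -0.004 and 0.004 m and horizontal distance between key and bolt_top below 0.008 m and z of key in the frame of bolt_top below -0.011 m and angle between key's own z axis and vertical below 0.12 rad and value of joint clamp_bolt below 0.3 rad and contact force between the fingers and key below 0.2 N), for 0.2 s.
3. the bolt is tight, turned with the key, the pointer still at the mark (value of joint clamp_bolt above 1.85 rad and horizontal distance between key and bolt_top below 0.008 m and z of key in the frame of bolt_top below -0.011 m and angle between key's own z axis and vertical below 0.12 rad and y of pointer in the frame of mark between -0.004 and 0.004 m), for 0.2 s.
At the end, for the whole second after the job is handed in: The pointer is within 4 mm of the red mark along the slide, the bolt is turned to at least 1.85 of 2.0 rad, the key stands upright (within 0.12 rad) and at rest over the stand's peg, seated to within 5 mm of its full depth, and each bystander is within 30 mm of where it was, the bottle upright (y of pointer in the frame of mark between -0.004 and 0.004 m and value of joint clamp_bolt above 1.85 rad and horizontal distance between key and stand_peg_top below 0.008 m and z of key in the frame of stand_peg_top below -0.011 m and angle between key's own z axis and vertical below 0.12 rad and linear speed of key below 0.02 m/s and distance of each of key_tray, bottle, lint_brush, door_stopper, polish_tin, tape_measure from where it was at the start of the episode below 0.03 m and angle between bottle's own z axis and vertical below 0.1 rad); the robot touches nothing.
It fails at once if a bystander is shifted by more than 30 mm or the bottle is tipped (distance of any of key_tray, bottle, lint_brush, door_stopper, polish_tin, tape_measure from where it was at the start of the episode above 0.03 m or angle between bottle's own z axis and vertical above 0.3 rad).
It fails at once if the arm is dragged (over 8 mm, and off the mark) while the bolt is tight (value of joint clamp_bolt above 0.5 rad and distance of pointer from where it was at the start of the episode above 0.008 m and (y of pointer in the frame of mark above 0.008 m or y of pointer in the frame of mark below -0.008 m)).
It also fails if it takes over 72 s, if anything falls off the work surface, if the arm or the gripper's body presses on something with over 40 N, if the wrist force passes 120 N, or if a joint passes its speed limit or range.

## Working session

There is one attempt and no reset: what is moved stays moved. The work goes in short steps, Python scripts to look and compute and a shell command to move; the robot and the scene stay as the last step left them, time stands still between calls to the robot, and variables do not carry over. Pictures are saved under pics/ and viewed, at most 10 in all, crops included, and the job is handed in when it is done.

```bash
mkdir -p pics; ls; cat > h.py <<'E'
import numpy as np, cv2
from cell import readout, optics, order
def shot(n):
    im=optics.get_image(n); return im
def save(im,f): cv2.imwrite(f,cv2.cvtColor(im['color'],cv2.COLOR_RGB2BGR))
def cam(im):
    f=im['color'].shape[0]/2/np.tan(np.radians(im['fovy'])/2); return f,im['cx'],im['cy'],np.array(im['view'])
def ray(im,u,v):
    f,cx,cy,V=cam(im); d=np.array([(u-cx)/f,-(v-cy)/f,-1]); R=V[:3,:3]; return -R.T@V[:3,3], R.T@d
def atz(im,u,v,z):
    o,d=ray(im,u,v); return o+d*(z-o[2])/d[2]
def proj(im,p):
    f,cx,cy,V=cam(im); q=V[:3,:3]@np.array(p)+V[:3,3]; return np.array([cx+f*q[0]/-q[2],cy+f*-q[1]/-q[2]])
def tri(obs):
    A=np.zeros((3,3));b=np.zeros(3)
    for im,u,v in obs:
        o,d=ray(im,u,v); d/=np.linalg.norm(d); M=np.eye(3)-np.outer(d,d); A+=M;b+=M@o
    return np.linalg.solve(A,b)
E
python3 - <<'E'
from h import *
ims=[shot(n) for n in('scene','side','wrist')]
for n,i in zip(('scene','side','wrist'),ims): print(n,i['fovy'],i['cx'],i['cy'],[k for k in i],(-np.array(i['view'])[:3,:3].T@np.array(i['view'])[:3,3]).round())
c=np.vstack([np.hstack([ims[0]['color'],ims[1]['color']])])
save(dict(color=cv2.resize(ims[0]['color'],(800,600),interpolation=cv2.INTER_CUBIC)),'pics/a.png');save(dict(color=cv2.resize(ims[1]['color'],(800,600),interpolation=cv2.INTER_CUBIC)),'pics/b.png')
for n in('scene','side','wrist'):
  for l in('key','key_stand','base','clamp_bolt','grip_post'):
    print(n,l,[(round(r['score'],2),np.round(r['rect']).tolist()) for r in optics.boxes_of(n,l)])
print(readout.read_state())
E
```

```text
pics
scene 42.67380114135537 257.0606455442863 183.54422447035338 ['color', 'fovy', 'cx', 'cy', 'view'] [1220. -703.  956.]
side 49.171856099399285 252.87687131595104 179.94892720168798 ['color', 'fovy', 'cx', 'cy', 'view'] [-130.  608.  726.]
wrist 58.568198594715454 251.80302228106234 197.363135790144 ['color', 'fovy', 'cx', 'cy', 'view'] [ 352. -551.  373.]
scene key [(0.77, [90.0, 260.0, 46.0, 48.0]), (0.58, [81.0, 213.0, 45.0, 45.0]), (0.56, [146.0, 222.0, 23.0, 43.0]), (0.18, [221.0, 181.0, 89.0, 53.0])]
scene key_stand [(0.83, [142.0, 252.0, 32.0, 23.0])]
scene base [(0.97, [210.0, 171.0, 120.0, 77.0]), (0.41, [176.0, 287.0, 27.0, 38.0])]
scene clamp_bolt [(0.57, [249.0, 202.0, 12.0, 13.0]), (0.52, [254.0, 254.0, 20.0, 19.0])]
scene grip_post [(0.56, [220.0, 177.0, 90.0, 60.0])]
side key [(0.94, [369.0, 138.0, 36.0, 40.0]), (0.57, [349.0, 113.0, 32.0, 41.0]), (0.55, [330.0, 128.0, 15.0, 33.0])]
side key_stand [(0.44, [196.0, 173.0, 94.0, 45.0]), (0.31, [350.0, 184.0, 28.0, 20.0])]
side base [(0.88, [179.0, 168.0, 123.0, 68.0])]
side clamp_bolt []
side grip_post [(0.95, [196.0,
[... 151 characters left out ...]
, 'qpos': array([ 1.04019717,  0.62837427,  0.03851381,  1.51742038, -0.02700364,
        0.9963102 , -0.02004144]), 'qd': array([-1.33180834e-03, -4.63230500e-05,  2.39873560e-03,  2.34482875e-04,
        9.17799841e-04, -8.67295100e-04, -1.54953938e-03]), 'tau': array([ 2.23667525e-04, -5.63257384e+01,  1.22514926e+00, -1.93781483e+01,
        1.08533859e-02,  1.52328113e-03, -2.20558952e-06]), 'eef_pos': array([ 291.37643139, -581.03517616,  231.32382919]), 'tool_rot': array([ 3.14158687e+00, -3.22746250e-05,  4.64719087e-01]), 'force': array([ 0.05604316,  0.54852175, -0.34990942]), 'torque': array([-0.03960396, -0.05421079,  0.02644802]), 'gripper_force': 0.0, 'width': 85.4434482831721}
```

View pics/a.png

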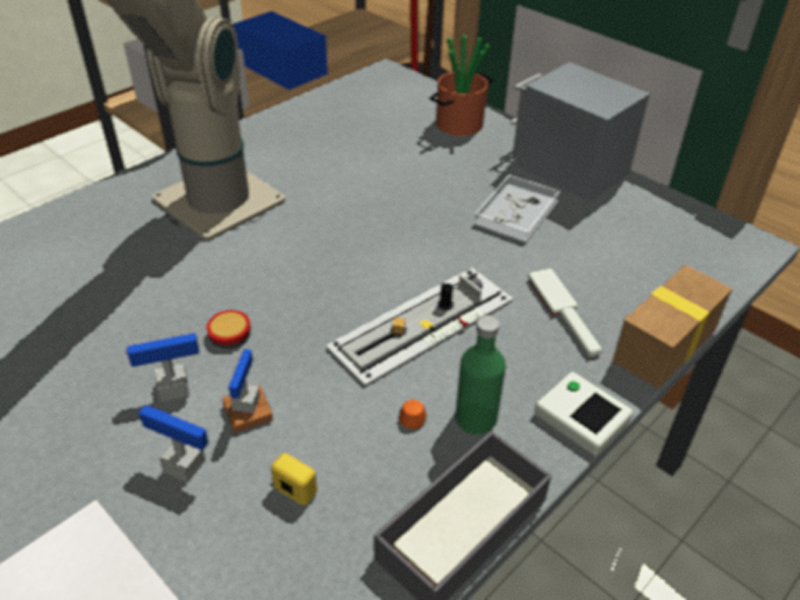

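View pics/b.png

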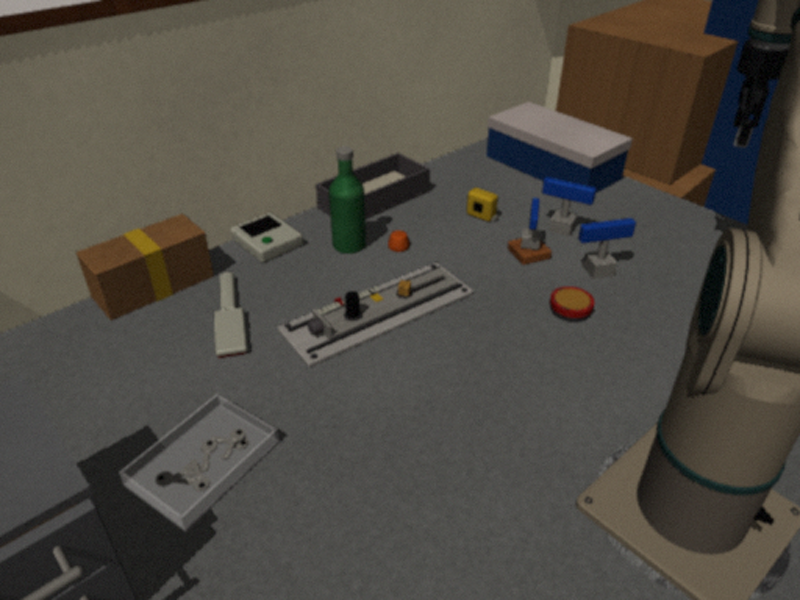

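Scene picture (800x600 px): three blue-handled T-keys. A is at (163,350) and lies free, B is at (173,425) and lies free, C is at (241,372) on the wooden stand and is the smallest. C matches the description. The brass bolt is at (398,326), the post at (446,294) and the red mark at (465,321). In the side picture C is at (535,214), the bolt at (404,288) and the post at (352,303).

```bash
python3 - <<'E'
from h import *
a=shot('scene');b=shot('side');k=1.5625
P=dict(keyC=((241,372),(535,214)),keyA=((163,350),(607,231)),keyB=((173,425),(568,191)),bolt=((398,324),(404,286)),post=((446,286),(352,295)),mark=((465,321),(338,300)),pointer=((428,324),(377,297)),bottlecap=((488,325),(345,154)),stand=((247,411),(530,249)))
for n,(p,q) in P.items():
    X=tri([(a,p[0]/k,p[1]/k),(b,q[0]/k,q[1]/k)]); print(n,X.round(1),(proj(a,X)*k-p).round(1),(proj(b,X)*k-q).round(1),np.hypot(X[0],X[1]).round())
save(dict(color=cv2.resize(a['color'][200:320,70:230],(800,600),interpolation=cv2.INTER_CUBIC)),'pics/c.png')
E
```

```text
keyC [ 510.9 -308.4   90.8] [-0.4 -0.1] [-0.4  0.1] 597.0
keyA [ 387.2 -364.9   87.4] [-0.1 -0. ] [-0.1  0. ] 532.0
keyB [ 525.9 -434.7   89.7] [0.8 0.2] [ 0.5 -0.1] 682.0
bolt [562.5 -21.8  31.6] [ 0.6 -0. ] [0.6 0. ] 563.0
post [573.7  86.   59.4] [ 0.3 -0. ] [0.4 0. ] 580.0
mark [626.8  79.3  14.6] [-0.3  0. ] [-0.3 -0. ] 632.0
pointer [586.8  24.4  16.7] [-1.   0.1] [-1.  -0.1] 587.0
bottlecap [771.9 -58.9 200.9] [-0.6  0.1] [-0.5 -0.1] 774.0
stand [ 514.9 -313.1    7. ] [-0.8 -0.1] [-0.7  0.1] 603.0
```

View pics/c.png

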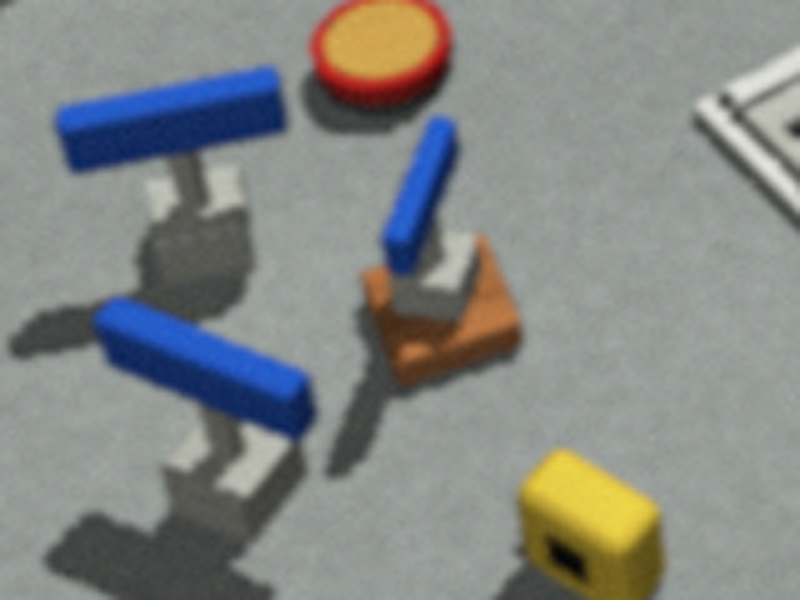

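Close crop: at (425,195) is the smallest blue T-key, standing on the wooden block. The other two, at (170,120) and (205,370), are bigger and stand on the bare bench. I choose C. Next I move the wrist camera over it.

```bash
python3 -m jog '{"claw":[1,1,1,1,1,1,1,1],"xyz":[[0.32,-0.19,-0.09],[0.32,-0.19,-0.09],[0.32,-0.19,-0.09],[0.32,-0.19,-0.09],[0.32,-0.19,-0.09],[0.32,-0.19,-0.09],[0.32,-0.19,-0.09],[0.32,-0.19,-0.09]],"twist":[[0,0,0],[0,0,0],[0,0,0],[0,0,0],[0,0,0],[0,0,0],[0,0,0],[0,0,0]]}'
python3 - <<'E'
from h import *
w=shot('wrist'); s=readout.read_state(); print(s['eef_pos'],s['tool_rot'],s['clock'])
V=np.array(w['view']);print('camaxis',V[2,:3],'keyC px',proj(w,(511,-308,93)),proj(w,(511,-308,40)))
save(dict(color=cv2.resize(w['color'],(800,600),interpolation=cv2.INTER_CUBIC)),'pics/d.png'); np.save('w1.npy',w,allow_pickle=True)
E
```

```text
clock: 2.0
eef_pos: [452.7, -329.4, 303.8]
tool_rot: [3.141, -0.0, 0.465]
force: [0.8, 0.1, -0.1]
width: 85.4
gripper_force: 0.0
[ 457.16635081 -323.72319873  304.95055185] [-3.1409083  -0.00571073  0.47214876] 2.05
camaxis [0.2372949  0.11946046 0.96406448] keyC px [257.86660363 108.985698  ] [257.05571966 108.21001834]
```

View pics/d.png

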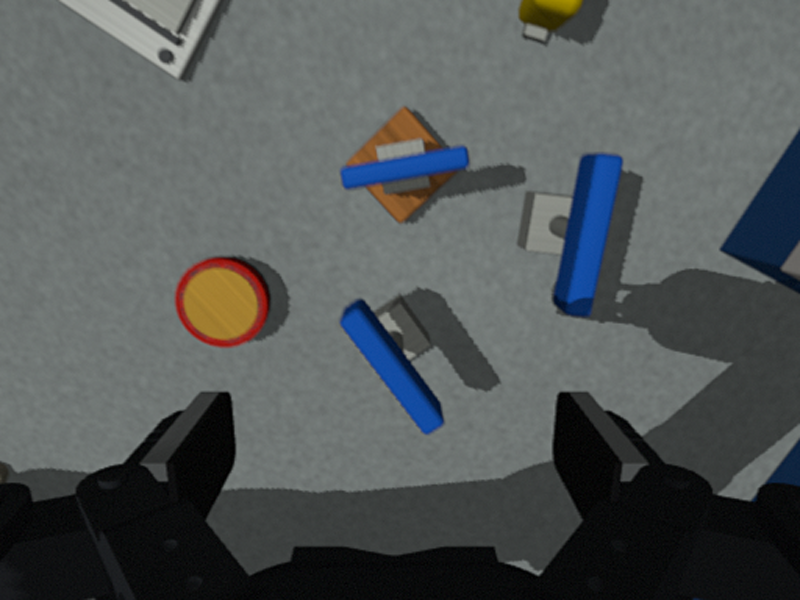

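Wrist view: C's handle runs from (341,178) to (468,157) in the 800x600 view and the wooden block is centred at about (403,165). I measure these and then go to look at the base.

```bash
python3 -m jog '{"claw":[1,1,1,1,1,1,1,1,1],"xyz":[[0.25,-0.34,0],[0.25,-0.34,0],[0.25,-0.34,0],[0.25,-0.34,0],[0.25,-0.34,0],[0.25,-0.34,0],[0.25,-0.34,0],[0.25,-0.34,0],[0,0,0]],"twist":[[0,0,0],[0,0,0],[0,0,0],[0,0,0],[0,0,0],[0,0,0],[0,0,0],[0,0,0],[0,0,0]]}'
python3 - <<'E'
from h import *
w=np.load('w1.npy',allow_pickle=True).item()
def comp(w,mask,u,v):
    n,l,st,c=cv2.connectedComponentsWithStats(mask.astype(np.uint8)); 
    ds=[(np.hypot(c[i][0]-u,c[i][1]-v),i) for i in range(1,n) if st[i][4]>60]; return (l==min(ds)[1]).astype(np.uint8)
hsv=cv2.cvtColor(w['color'],cv2.COLOR_RGB2HSV); H,S,Vv=[hsv[...,i].astype(int) for i in range(3)]
m=comp(w,(H>100)&(H<130)&(S>150)&(Vv>60),258,107)
c=cv2.findContours(m,0,1)[0][0]; r=cv2.minAreaRect(c); print('blue',r); bp=cv2.boxPoints(r); W=np.array([atz(w,u,v,100)[:2] for u,v in bp]); print(W.round(1),W.mean(0))
m=comp(w,(H<18)&(S>90)&(Vv>40)&(np.arange(512)[None]>200)&(np.arange(384)[:,None]<150),258,107); c=cv2.findContours(cv2.morphologyEx(m,3,np.ones((25,25))),0,1)[0][0]; r=cv2.minAreaRect(c);print('stand',r); W=np.array([atz(w,u,v,20)[:2] for u,v in cv2.boxPoints(r)]); print(W.round(1),W.mean(0))
w=shot('wrist'); np.save('w2.npy',w,allow_pickle=True)
save(dict(color=cv2.resize(w['color'],(800,600),interpolation=cv2.INTER_CUBIC)),'pics/e.png');print(readout.read_state()['eef_pos'],readout.read_state()['tool_rot'])
E
```

```text
clock: 3.18
eef_pos: [509.4, 6.4, 303.4]
tool_rot: [-3.14, -0.002, 0.472]
force: [0.4, -1.5, -0.7]
width: 85.5
gripper_force: 0.0
blue ((258.61065673828125, 106.5875473022461), (14.325870513916016, 81.55048370361328), 80.34010314941406)
[[ 495.5 -271.2]
 [ 541.9 -335.3]
 [ 531.3 -343.7]
 [ 484.3 -279. ]] [ 513.24942432 -307.32023403]
stand ((264.4553527832031, 126.9766845703125), (25.277570724487305, 55.89263153076172), 80.72740173339844)
[[ 487.5 -290. ]
 [ 526.8 -344.9]
 [ 502.9 -363.5]
 [ 462.6 -307.7]] [ 494.95109247 -326.50253984]
[509.04191789   3.61410838 303.32562812] [-3.14150368e+00 -1.27113975e-04  4.68041735e-01]
```

View pics/e.png

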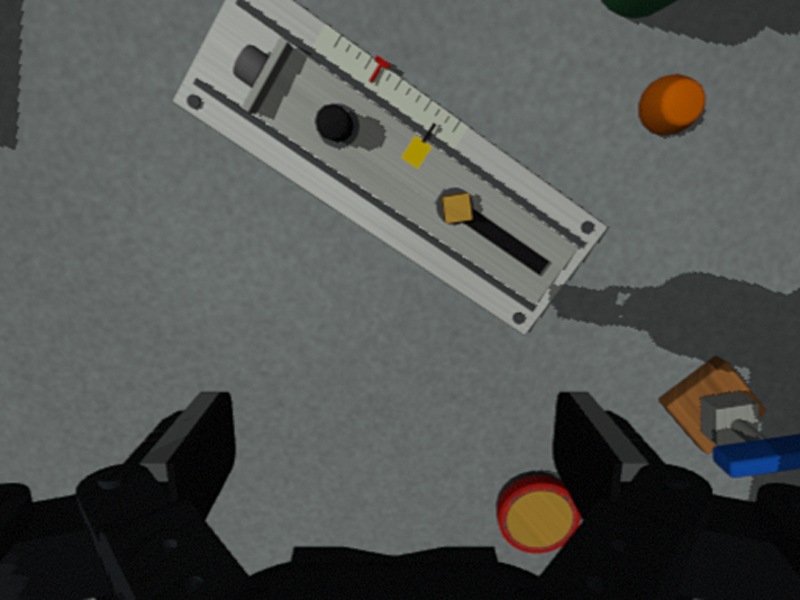

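Wrist view over the base (800x600 px): brass bolt at (458,208), post top at (335,122), pointer line at about (429,134), red mark at about (377,70). Base corners are at (174,100), (525,333) and (607,228).

```bash
python3 - <<'E'
from h import *
k=1.5625
w=np.load('w2.npy',allow_pickle=True).item(); w1=np.load('w1.npy',allow_pickle=True).item()
g=lambda im,u,v,z:atz(im,u/k,v/k,z)[:2]
L,B,R=g(w,174,100,10),g(w,525,333,10),g(w,607,228,10)
print('corners',L,B,R,'len',np.linalg.norm(L-B),'wid',np.linalg.norm(R-B))
d=(L-B)/np.linalg.norm(L-B); yaw=np.arctan2(d[1],d[0])-np.pi/2; x=np.array([d[1],-d[0]])
x2=(R-B)/np.linalg.norm(R-B); print('yaw',yaw, 'yaw from x',np.arctan2(x2[1],x2[0]))
o=(B+R)/2+115*d; print('bolt from corners',o)
hsv=cv2.cvtColor(w['color'],cv2.COLOR_RGB2HSV); H,S,Vv=[hsv[...,i].astype(int) for i in range(3)]
def cent(m,u,v,rad):
    yy,xx=np.mgrid[:384,:512]; m=m&(np.hypot(xx-u/k,yy-v/k)<rad); return m
m=cent((H>12)&(H<25)&(S>130)&(Vv>120),458,208,14); c=cv2.findContours(m.astype(np.uint8),0,1)[0]; c=max(c,key=cv2.contourArea); r=cv2.minAreaRect(c); print('bolt',r); W=np.array([atz(w,u,v,40)[:2] for u,v in cv2.boxPoints(r)]); b=W.mean(0); e=W[1]-W[0]; print(W,b,np.arctan2(e[1],e[0]),np.linalg.norm(e))
b2=b
m=cent(((H<8)|(H>172))&(S>140)&(Vv>60),378,70,14); yy,xx=np.nonzero(m); print('mark px',len(xx),xx.mean()*k,yy.mean()*k)
for n,u,v,z in(('post',335,122,62),('mark',378,70,10),('pointer',429,134,19),('flange',270,75,40),('slotend',545,268,18)):
    p=g(w,u,v,z); q=p-b; print(n,p.round(1),'base xy',(q@x).round(1),(q@d).round(1))
P=np.array([atz(w,u,v,10)[:2] for u,v in zip(xx,yy)])-b; pb=np.c_[P@x,P@d]; print('mark base',pb.mean(0),pb.min(0),pb.max(0)); 
t,bt,l=g(w1,404,106,20),g(w1,403,222,20),g(w1,345,165,20); print('stand',(t+bt)/2,t,bt,l,np.linalg.norm(t-bt))
I=w['color'][20:105,200:310]; save(dict(color=cv2.resize(I,(770,595),interpolation=cv2.INTER_CUBIC)),'pics/f.png')
E
```

```text
corners [533.8747366  206.50760745] [ 494.68625014 -127.89785957] [ 601.93903458 -141.32812104] len 336.6938577402598 wid 108.09038668622813
yaw -0.11665645547550496 yaw from x -0.12457222644490597
bolt from corners [561.69772747 -20.3946052 ]
bolt ((292.1400146484375, 132.97999572753906), (16.404878616333008, 16.404878616333008), 81.8698959350586)
[[563.39693586  -7.14518853]
 [574.28069548 -22.67995069]
 [559.18113996 -34.20088973]
 [548.13407426 -18.49402943]] [561.24821139 -20.63001459] -0.9596632467373737 18.968000927095236
mark px 67 379.3610074626866 66.13805970149254
post [574.7  83.7] base xy 1.2 105.1
mark [623.5  77.1] base xy 50.5 104.4
pointer [599.8  21.7] base xy 33.4 46.5
flange [582.5 140.5] base xy 2.3 162.5
slotend [ 551.2 -111. ] base xy 0.5 -90.9
mark base [ 53.28407295 104.9677829 ] [41.60212656 99.09843657] [ 59.03959048 110.84385865]
stand [ 513.82104677 -308.49885947] [ 552.43185363 -289.33726812] [ 475.21023991 -327.66045082] [ 494.0627697  -268.05846552] 86.2081432266493
```

View pics/f.png

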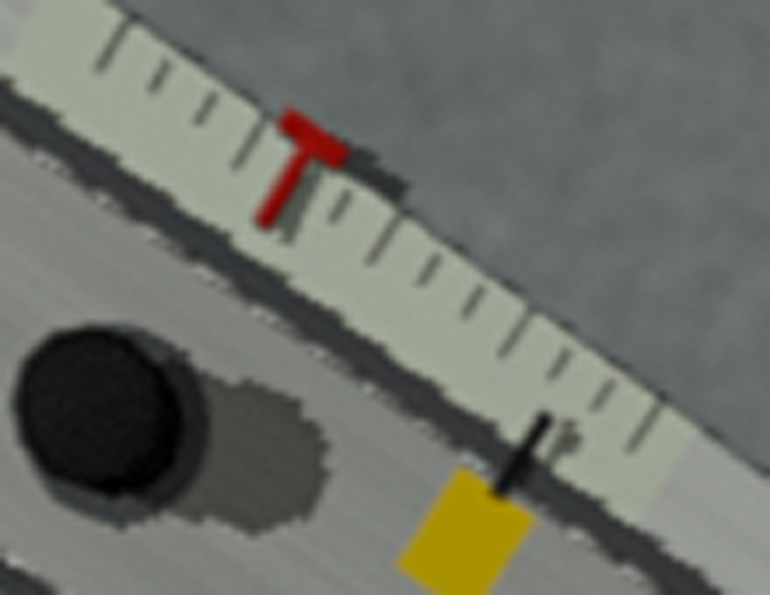

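The crop shows the red mark's stem from (265,222) to (310,150) and the pointer line from (497,492) to (545,415), both casting shadows. I go back over key C and work out the numbers for the slide.

```bash
python3 - <<'E'
from h import *
w=np.load('w2.npy',allow_pickle=True).item()
print(readout.read_state()['qpos'].round(3), 'camera',ray(w,0,0)[0])
b=np.array([561.4,-20.5]); yaw=-.12; x=np.array([np.cos(yaw),np.sin(yaw)]); d=np.array([-x[1],x[0]])
for n,u,v,z in(('markstem',287,187,10),('markstem',287,187,19),('ptr',520,455,19)):
    q=atz(w,200+u/7,20+v/7,z)[:2]-b; print(n,z,q@x,q@d)
E
python3 -m jog '{"claw":[1,1,1,1,1,1,1,1],"xyz":[[-0.2,0.4,0.14],[-0.2,0.4,0.14],[-0.2,0.4,0.14],[-0.2,0.4,0.14],[-0.2,0.4,0.14],[-0.2,0.4,0.14],[-0.2,0.4,0.14],[0,0,0]],"twist":[[0,0,0],[0,0,0],[0,0,0],[0,0,0],[0,0,0],[0,0,0],[0,0,0],[0,0,0]]}'
python3 -m jog '{"claw":[1,1,1,1,1,1,1,1,1],"xyz":[[0,0,0],[0,0,0],[0,0,0],[0,0,0],[0,0,0],[0,0,0],[0,0,0],[0,0,0],[0,0,0]],"twist":[[0,0,0.056],[0,0,0.056],[0,0,0.056],[0,0,0.056],[0,0,0.056],[0,0,0.056],[0,0,0.056],[0,0,0.056],[0,0,0]]}'
python3 - <<'E'
from h import *
w=shot('wrist'); np.save('w3.npy',w,allow_pickle=True);s=readout.read_state(); print(s['qpos'].round(3),s['eef_pos'].round(1),s['tool_rot'].round(3),s['clock'])
print(proj(w,(512,-308,106)))
save(dict(color=cv2.resize(w['color'],(800,600),interpolation=cv2.INTER_CUBIC)),'pics/g.png')
E
```

```text
[-0.004  0.345 -0.079  1.805  0.032  0.993 -1.199] camera [569.76461446  36.00354878 445.89534139]
markstem 10 47.660777471332764 104.12295984933701
markstem 19 46.70852062097413 103.15203958558129
ptr 19 33.634784296894885 47.23803407449459
clock: 4.22
eef_pos: [505.8, -317.1, 203.9]
tool_rot: [3.141, 0.004, 0.456]
force: [-1.0, 0.0, -0.1]
width: 85.1
gripper_force: 0.0
clock: 5.35
eef_pos: [508.9, -310.7, 205.5]
tool_rot: [3.141, -0.0, -0.941]
force: [0.9, 0.4, -0.1]
width: 85.7
gripper_force: 0.0
[ 0.266  0.606  0.376  1.709 -0.274  0.879 -1.753] [ 509.  -310.7  205.5] [ 3.141 -0.    -0.94 ] 5.4
[246.301853   199.73650796]
```

View pics/g.png

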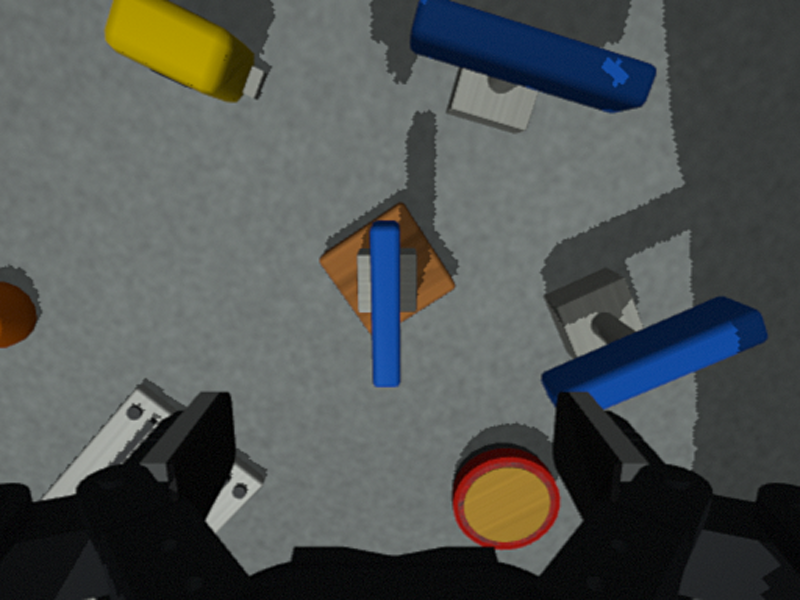

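Key C's handle is in view (800x600) from (385,222) to (386,386). I triangulate it from the two wrist places.

```bash
cat >> h.py <<'E'
def blue(w,u,v):
    hsv=cv2.cvtColor(w['color'],cv2.COLOR_RGB2HSV); H,S,V=[hsv[...,i].astype(int) for i in range(3)]
    n,l,st,c=cv2.connectedComponentsWithStats(((H>100)&(H<130)&(S>150)&(V>60)).astype(np.uint8))
    i=min((np.hypot(c[i][0]-u,c[i][1]-v),i) for i in range(1,n) if st[i][4]>60)[1]
    return cv2.minAreaRect(cv2.findContours((l==i).astype(np.uint8),0,1)[0][0])
def tool(d,yaw):
    c,s=np.cos(yaw),np.sin(yaw); return np.array([c*d[0]+s*d[1],s*d[0]-c*d[1],-d[2]])
E
python3 - <<'E'
from h import *
w1=np.load('w1.npy',allow_pickle=True).item();w3=np.load('w3.npy',allow_pickle=True).item()
r1=blue(w1,258,107);r3=blue(w3,246,195);print(r1,r3)
X=tri([(w1,*r1[0]),(w3,*r3[0])]);print('handle',X,proj(w3,X)-r3[0],proj(w1,X)-r1[0])
k=1.5625
g=lambda u,v,z:atz(w3,u/k,v/k,z)[:2]
for z in (100,106): 
    W=[atz(w3,u,v,z)[:2] for u,v in cv2.boxPoints(r3)]; print(z,np.mean(W,0),np.arctan2(*(W[1]-W[0])[::-1]),np.arctan2(*(W[2]-W[1])[::-1]),np.linalg.norm(W[1]-W[0]),np.linalg.norm(W[2]-W[1]))
l,r,t=g(320,262,20),g(455,287,20),g(401,203,20);print('stand lr',(l+r)/2,np.linalg.norm(l-r),t)
# top face ends
for z in(106,):print('end',g(385,222,z),g(386,386,z))
s=readout.read_state(); print(tool(np.array([512.5,-308,76])-s['eef_pos'],s['tool_rot'][2]))
E
```

```text
((258.61065673828125, 106.5875473022461), (14.325870513916016, 81.55048370361328), 80.34010314941406) ((246.0, 195.49996948242188), (102.99998474121094, 17.999996185302734), 90.0)
handle [ 512.96472591 -307.81340944   95.41387207] [-0.65110829 -0.06805043] [0.02766688 0.52116581]
100 [ 512.22360388 -307.76394488] -2.5121187118066177 2.2027590794316296 12.96310512035577 80.15765863328849
106 [ 513.11628304 -309.16843489] -2.512118711806622 2.202759079431629 12.649354954161517 78.21757726509438
stand lr [ 511.51142237 -308.34379444] 85.81641226630708 [ 530.95387273 -348.6346947 ]
end [ 536.55501777 -342.13703415] [ 489.57344808 -277.89247428]
[-9.63932278e-02 -4.38123931e+00  1.29537192e+02]
```

Handle centre is (512.8, -308, 95), against 93 nominal. I descend and grip.

```bash
python3 -m jog '{"claw":[1,1,1,1,1,1,1,0,0,0,0,0],"xyz":[[0,-0.044,0],[0,0,0.32],[0,0,0.32],[0,0,0.3],[0,0,0.2],[0,0,0.15],[0,0,0],[0,0,0],[0,0,0],[0,0,0],[0,0,0],[0,0,0]],"twist":[[0,0,0],[0,0,0],[0,0,0],[0,0,0],[0,0,0],[0,0,0],[0,0,0],[0,0,0],[0,0,0],[0,0,0],[0,0,0],[0,0,0]]}'
python3 -m jog '{"claw":[0,0,0,0,0,0,0],"xyz":[[0,0,0],[0,0,-0.1],[0,0,-0.2],[0,0,-0.2],[0,0,-0.2],[0,0,-0.1],[0,0,0]],"twist":[[0,0,0],[0,0,0],[0,0,0],[0,0,0],[0,0,0],[0,0,0],[0,0,0]]}'
```

```text
clock: 6.9
eef_pos: [513.1, -308.2, 76.7]
tool_rot: [-3.141, -0.0, -0.943]
force: [-0.3, -0.0, 3.1]
width: 13.3
gripper_force: 58.7
clock: 7.78
eef_pos: [513.2, -308.2, 156.8]
tool_rot: [-3.141, -0.001, -0.943]
force: [-0.1, 0.1, -2.0]
width: 13.4
gripper_force: 58.6
```

```bash
python3 -m jog '{"claw":[0,0,0,0,0,0,0,0,0,0],"xyz":[[-0.15,-0.15,0],[-0.255,-0.26,0],[-0.255,-0.26,0],[-0.255,-0.26,0],[-0.255,-0.26,0],[-0.255,-0.26,0],[-0.255,-0.26,0],[-0.25,-0.26,0],[-0.11,-0.11,0],[0,0,0]],"twist":[[0,0,0],[0,0,0],[0,0,0],[0,0,0],[0,0,0],[0,0,0],[0,0,0],[0,0,0],[0,0,0],[0,0,0]]}'
python3 - <<'E'
from h import *
s=readout.read_state();print(s['qpos'].round(3),s['eef_pos'],s['tool_rot']); print(tool(np.array([561.5,-20.6,100])-s['eef_pos'],s['tool_rot'][2]))
a=shot('scene');b=shot('side');w=shot('wrist')
p=s['eef_pos']
for n,i in(('scene',a),('side',b)):
    q=proj(i,p+[0,0,17]); r=blue(i,*q); print(n,q,r)
A=blue(a,*proj(a,p+[0,0,17]));B=blue(b,*proj(b,p+[0,0,17])); print(tri([(a,*A[0]),(b,*B[0])]))
c=[cv2.resize(i['color'][int(v)-60:int(v)+60,int(u)-50:int(u)+50],(400,480),interpolation=cv2.INTER_CUBIC) for i,(u,v) in((a,proj(a,p-[0,0,40])),(b,proj(b,p-[0,0,40])))]
save(dict(color=np.hstack(c)),'pics/h.png')
E
```

```text
clock: 9.02
eef_pos: [560.8, -19.4, 155.8]
tool_rot: [3.141, 0.001, -0.94]
force: [-0.3, -0.6, -1.6]
width: 12.8
gripper_force: 58.7
[-0.264  0.63   0.387  1.851 -0.341  0.727 -2.197] [560.79844077 -19.35325376 155.77317724] [ 3.14072516e+00  8.55822089e-04 -9.40002817e-01]
[ 1.42059173  0.16876217 55.77317724]
scene [256.14638259 166.13184847] ((254.8390350341797, 167.251220703125), (6.6350884437561035, 25.702238082885742), 12.094757080078125)
side [259.10198703 139.64136656] ((256.9775085449219, 141.7640380859375), (5.696440696716309, 16.939416885375977), 12.994616508483887)
[559.91206296 -16.96706654 167.47430448]
```

View pics/h.png

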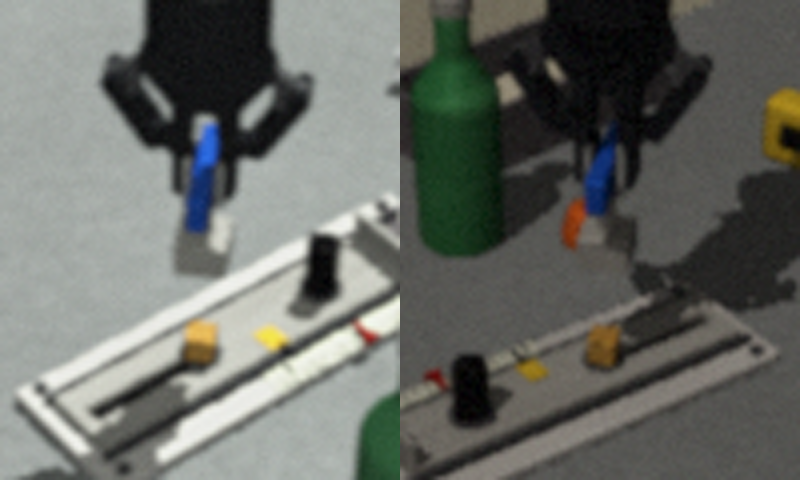

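The key hangs upright in the gripper and the bolt's and the key's sides look parallel. I lower it carefully, watching the force.

```bash
python3 -m jog '{"claw":[0,0,0,0,0,0,0,0,0],"xyz":[[0.014,0.0,0],[0,0,0.15],[0,0,0.2],[0,0,0.2],[0,0,0.07],[0,0,0.04],[0,0,0.03],[0,0,0],[0,0,0]],"twist":[[0,0,0],[0,0,0],[0,0,0],[0,0,0],[0,0,0],[0,0,0],[0,0,0],[0,0,0],[0,0,0]]}'
```

```text
clock: 10.3
eef_pos: [562.4, -21.9, 87.8]
tool_rot: [-3.141, -0.001, -0.943]
force: [0.5, 0.3, -1.5]
width: 13.1
gripper_force: 58.7
```

```bash
python3 -m jog '{"claw":[0,0,0,0,0],"xyz":[[-0.01,0,0.03],[0,0,0.04],[0,0,0.03],[0,0,0],[0,0,0]],"twist":[[0,0,0],[0,0,0],[0,0,0],[0,0,0],[0,0,0]]}'
```

```text
clock: 10.92
eef_pos: [561.5, -21.2, 77.3]
tool_rot: [3.141, -0.0, -0.943]
force: [-0.0, -0.1, -2.2]
width: 13.1
gripper_force: 58.6
```

Seated without touching. Now I turn counter-clockwise.

```bash
python3 -m jog '{"claw":[0,0,0,0,0],"xyz":[[0,0,0],[0,0,0],[0,0,0],[0,0,0],[0,0,0]],"twist":[[0,0,-0.045],[0,0,-0.045],[0,0,-0.045],[0,0,-0.045],[0,0,0]]}'
python3 -c "
from h import *
s=readout.read_state();print(s['torque'],s['qpos'].round(2))"
python3 -m jog '{"claw":[0,0,0,0,0],"xyz":[[0,0,0],[0,0,0],[0,0,0],[0,0,0],[0,0,0]],"twist":[[0,0,-0.045],[0,0,-0.045],[0,0,-0.045],[0,0,-0.03],[0,0,0]]}'
python3 -c "
from h import *
s=readout.read_state();print(s['torque'],s['tool_rot'],s['qpos'].round(2))"
```

```text
clock: 11.55
eef_pos: [561.8, -20.3, 77.4]
tool_rot: [-3.14, -0.0, -0.378]
force: [0.4, 2.8, -2.4]
width: 13.2
gripper_force: 58.7
[ 0.72296108 -0.15628541 -0.03041098] [-0.12  0.73  0.16  1.9  -0.22  0.54 -1.76]
clock: 12.18
eef_pos: [561.7, -20.0, 77.4]
tool_rot: [-3.14, -0.001, 0.139]
force: [0.3, 4.0, -1.0]
width: 13.1
gripper_force: 58.8
[1.26789813e+00 2.71497985e-03 5.52124060e-04] [-3.14015408e+00 -5.32594690e-04  1.38677509e-01] [-0.03  0.72  0.03  1.89 -0.04  0.53 -1.41]
```

```bash
for i in 1; do python3 -m jog '{"claw":[0,0,0,0],"xyz":[[0,0,0],[0,0,0],[0,0,0],[0,0,0]],"twist":[[0,0,-0.025],[0,0,-0.025],[0,0,0],[0,0,0]]}'; done
python3 -c "
from h import *
s=readout.read_state();print(s['torque'],s['tool_rot'],s['qpos'].round(2))
w=shot('wrist');np.save('w4.npy',w,allow_pickle=True)"
```

```text
clock: 12.68
eef_pos: [561.6, -19.8, 77.3]
tool_rot: [-3.14, -0.001, 0.294]
force: [-0.5, 5.4, -0.8]
width: 13.1
gripper_force: 58.9
[ 1.39894432 -0.05220036 -0.4451101 ] [-3.14014780e+00 -5.55606378e-04  2.94021044e-01] [-0.    0.72 -0.02  1.89  0.02  0.53 -1.31]
```

Torque has risen to 0.45 N m, so the bolt is at its loose stop. I unload slightly, release and rise.

```bash
python3 -m jog '{"claw":[0,0,0.4,1,1,1,1,1,1,1,1],"xyz":[[0,0,0],[0,0,0],[0,0,0],[0,0,0],[0,0,0],[0,0,-0.1],[0,0,-0.3],[0,0,-0.4],[0,0,-0.4],[0,0,-0.3],[0,0,0]],"twist":[[0,0,0.02],[0,0,0],[0,0,0],[0,0,0],[0,0,0],[0,0,0],[0,0,0],[0,0,0],[0,0,0],[0,0,0],[0,0,0]]}'
python3 - <<'E'
from h import *
w=shot('wrist');np.save('w5.npy',w,allow_pickle=True);s=readout.read_state();p=s['eef_pos'];print(p,s['tool_rot'])
q=proj(w,(561.5,-20.5,93));r=blue(w,*q);print(q,r)
W=[atz(w,u,v,100)[:2] for u,v in cv2.boxPoints(r)];print(np.mean(W,0),[np.arctan2(*(W[i+1]-W[i])[::-1]) for i in(0,1)],[np.linalg.norm(W[i+1]-W[i]) for i in(0,1)])
save(dict(color=cv2.resize(w['color'],(800,600),interpolation=cv2.INTER_CUBIC)),'pics/i.png')
E
```

```text
clock: 14.1
eef_pos: [563.2, -21.4, 230.5]
tool_rot: [3.14, -0.006, 0.235]
force: [0.2, 0.4, -0.4]
width: 85.7
gripper_force: 0.0
[562.03271726 -21.33073102 228.70210571] [ 3.14083796e+00 -2.62271573e-03  2.35176481e-01]
[249.11207148 189.15065403] ((248.87586975097656, 190.07174682617188), (16.833803176879883, 95.97071838378906), 0.9391909837722778)
[560.8770378  -20.46709105] [np.float64(0.2103777415567497), np.float64(-1.352322248614338)] [np.float64(81.32155729113148), np.float64(13.33342137985356)]
```

View pics/i.png

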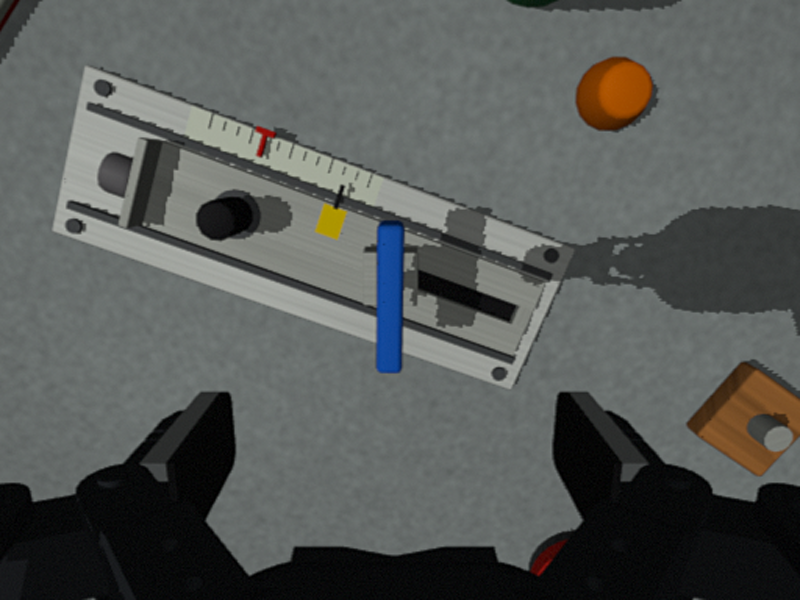

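The wrist view shows the key upright on the bolt, with its blue bar from (391,222) to (389,372), and the empty peg at (775,435). The pointer is at (339,197), the red mark at (262,143) and the post top at about (213,219). Next: turn and move over the post.

```bash
python3 -m jog '{"claw":[1,1,1,1,1,1,1,1,1,1,1,1],"xyz":[[0,0,0],[0,0,0],[0,0,0],[0,0,0],[0,0,0],[0,0,0],[0,0,0],[0.2,0,0],[0.35,0,0],[0.35,0,0],[0.16,0,0],[0,0,0]],"twist":[[0,0,-0.055],[0,0,-0.055],[0,0,-0.055],[0,0,-0.055],[0,0,-0.055],[0,0,-0.055],[0,0,-0.055],[0,0,0],[0,0,0],[0,0,0],[0,0,0],[0,0,0]]}'
python3 - <<'E'
from h import *
k=1.5625;w5=np.load('w5.npy',allow_pickle=True).item();w2=np.load('w2.npy',allow_pickle=True).item()
s=readout.read_state();print(s['eef_pos'],s['tool_rot'],s['qpos'].round(2))
print('post',tri([(w2,335/k,122/k),(w5,213/k,219/k)]),atz(w5,213/k,219/k,62))
print('mark',tri([(w2,200+287/7,20+187/7),(w5,262/k,143/k)]))
print('ptr',tri([(w2,200+520/7,20+455/7),(w5,339/k,197/k)]))
print(tool(np.array([574.4,83.7,30])-s['eef_pos'],s['tool_rot'][2]))
E
```

```text
clock: 15.65
eef_pos: [574.4, 85.7, 226.9]
tool_rot: [-3.141, -0.0, 1.447]
force: [-0.3, -0.0, -0.8]
width: 85.0
gripper_force: 0.0
[574.43406823  85.70264038 226.92088795] [-3.14079282e+00 -5.87623381e-05  1.44657026e+00] [ 0.01  0.55 -0.33  1.71  0.21  0.91 -0.52]
post [575.42660422  83.43426429  71.32892193] [574.67058158  87.19492621  62.        ]
mark [621.1377316   77.23159662  15.50062644]
ptr [600.3931782   22.49107827  20.50898754]
[ -1.99142903   0.21433508 196.92088795]
```

```bash
python3 -m jog '{"claw":[1,1,1,1,1,1,1,0,0,0,0,0],"xyz":[[-0.01,0,0.3],[0,0,0.45],[0,0,0.45],[0,0,0.45],[0,0,0.2],[0,0,0.11],[0,0,0],[0,0,0],[0,0,0],[0,0,0],[0,0,0],[0,0,0]],"twist":[[0,0,0],[0,0,0],[0,0,0],[0,0,0],[0,0,0],[0,0,0],[0,0,0],[0,0,0],[0,0,0],[0,0,0],[0,0,0],[0,0,0]]}'
```

```text
clock: 17.15
eef_pos: [573.0, 83.2, 32.0]
tool_rot: [-3.139, 0.001, 1.445]
force: [-4.0, 0.8, 8.3]
width: 22.3
gripper_force: 58.6
```

```bash
python3 -m jog '{"claw":[0,0,0,0,0,0,0],"xyz":[[0.06,0,0],[0.12,0,0],[0.12,0,0],[0.12,0,0],[0.12,0,0],[0,0,0],[0,0,0]],"twist":[[0,0,0],[0,0,0],[0,0,0],[0,0,0],[0,0,0],[0,0,0],[0,0,0]]}'
python3 - <<'E'
from h import *
w=shot('wrist');a=shot('scene');b=shot('side');np.save('w6.npy',w,allow_pickle=True)
print(readout.read_state()['eef_pos'])
M=(621,77.5,15)
for n,i in (('w',w),('a',a),('b',b)): print(n,proj(i,M).round(1))
u,v=proj(w,M).astype(int); r=lambda i,h,s:cv2.resize(i['color'][max(0,int(proj(i,M)[1])-h):int(proj(i,M)[1])+h,max(0,int(proj(i,M)[0])-h):int(proj(i,M)[0])+h],(s,s),interpolation=cv2.INTER_CUBIC)
save(dict(color=np.hstack([r(w,60,400) if 0<u<512 and 0<v<384 else np.zeros((400,400,3),np.uint8),r(a,25,400)])),'pics/j.png')
E
```

```text
clock: 18.02
eef_pos: [579.4, 138.1, 32.0]
tool_rot: [-3.139, -0.0, 1.446]
force: [-5.2, 3.0, 7.8]
width: 22.2
gripper_force: 59.0
[579.43955815 138.12180307  31.9988694 ]
w [340.7 335.4]
a [295.4 204.6]
b [217.9 192.6]
```

View pics/j.png

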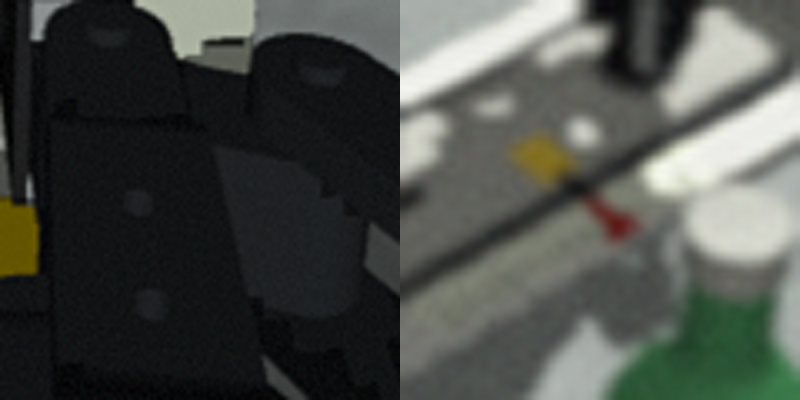

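The scene crop (right half) shows the pointer line at (573,183) running almost straight into the red stem at (605,212), and the slide so far is about 55.3 mm of the 56.5 measured. I add 1 mm, release, rise and check from directly above the mark. That was picture 10 of 10, so from here I check by numbers.

```bash
python3 -m jog '{"claw":[0,0,0.5,1,1,1,1,1,1,1,1],"xyz":[[0.01,0,0],[0,0,0],[0,0,0],[0,0,0],[0,0,-0.1],[0,0,-0.4],[0,0,-0.5],[0,0,-0.5],[0,0,-0.4],[0,0,-0.1],[0,0,0]],"twist":[[0,0,0],[0,0,0],[0,0,0],[0,0,0],[0,0,0],[0,0,0],[0,0,0],[0,0,0],[0,0,0],[0,0,0],[0,0,0]]}'
python3 -m jog '{"claw":[1,1,1,1,1],"xyz":[[-0.3,0,0],[-0.5,0,0],[-0.4,0,0],[0,0,0],[0,0,0]],"twist":[[0,0,0],[0,0,0],[0,0,0],[0,0,0],[0,0,0]]}'
cat > chk.py <<'E'
from h import *
def chk(w,guess=(620,77,15),verbose=True):
    yaw=-.12; x=np.array([np.cos(yaw),np.sin(yaw)]); d=np.array([-x[1],x[0]]); b=np.array([561.4,-20.5])
    hsv=cv2.cvtColor(w['color'],cv2.COLOR_RGB2HSV);H,S,V=[hsv[...,i].astype(int) for i in range(3)]
    def pts(m,z,lo,hi):
        yy,xx=np.nonzero(m); P=np.array([atz(w,u,v,z)[:2]-b for u,v in zip(xx,yy)]); P=np.c_[P@x,P@d]; k=((P>lo)&(P<hi)).all(1); return P[k]
    print('cam base xy',(ray(w,0,0)[0][:2]-b)@x,(ray(w,0,0)[0][:2]-b)@d)
    for z in(10,15,19):
        R=pts(((H<8)|(H>172))&(S>120)&(V>50),z,(36,70),(65,130)); 
        st=R[R[:,0]<np.percentile(R[:,0],35)]; print('red',z,len(R),R.min(0).round(1),R.max(0).round(1),'stem y',st.mean(0).round(2))
    Y=pts((H>20)&(H<35)&(S>150)&(V>60),18,(10,30+15),(20,130)); print('yellow',len(Y),Y.mean(0).round(2),Y.min(0).round(1),Y.max(0).round(1))
    B=pts((V<48),19,(31,40),tuple(([50,0])) ) if False else pts(V<48,19,(32,Y[:,1].mean()-8),(41,Y[:,1].mean()+8)); print('black',len(B),B.mean(0).round(2) if len(B) else '', np.percentile(B[:,1],[10,50,90]).round(1) if len(B) else '')
E
python3 - <<'E'
from chk import *
for f in('w2.npy','w5.npy'): print(f);chk(np.load(f,allow_pickle=True).item())
w=shot('wrist');np.save('w7.npy',w,allow_pickle=True);print('now');chk(w);s=readout.read_state();print(s['eef_pos'],s['tool_rot'],s['qpos'].round(2))
E
```

```text
clock: 19.55
eef_pos: [581.8, 137.5, 231.9]
tool_rot: [3.14, -0.0, 1.445]
force: [1.2, -0.6, 0.6]
width: 85.7
gripper_force: 0.0
clock: 20.18
eef_pos: [566.0, 19.3, 230.2]
tool_rot: [-3.139, -0.001, 1.445]
force: [0.3, 0.2, -0.6]
width: 85.4
gripper_force: 0.0
w2.npy
cam base xy 1.5402969288177255 57.09855764522769
red 10 72 [41.1 99.1] [ 58.6 111.5] stem y [ 46.51 105.12]
red 15 72 [40.7 98.7] [ 57.9 110.9] stem y [ 45.99 104.57]
red 19 72 [40.3 98.3] [ 57.4 110.4] stem y [ 45.58 104.13]
yellow 74 [14.99 50.13] [10.1 45. ] [19.9 55.2]
black 15 [35.09 47.22] [45.5 47.5 48.4]
w5.npy
cam base xy 64.79034544840839 22.050300578976255
red 10 98 [ 39.9 100.1] [ 57.4 112.5] stem y [ 44.59 106.11]
red 15 98 [40.3 99. ] [ 57.5 111.3] stem y [ 44.87 104.95]
red 19 98 [40.5 98.1] [ 57.6 110.3] stem y [ 45.09 104.03]
yellow 100 [14.95 50.41] [10.1 45.2] [19.9 55.6]
black 31 [35.42 47.67] [45.3 47.8 49.1]
now
cam base xy 0.9729970174383862 106.7039160255094
red 10 84 [41.4 99.5] [ 58.9 110.4] stem y [ 46.62 104.76]
red 15 84 [40.8 99.6] [ 58.1 110.4] stem y [ 45.99 104.78]
red 19 84 [40.4 99.7] [ 57.4 110.3] stem y [ 45.48 104.8 ]
yellow 160 [ 15.03 103.31] [10.5 96. ] [ 19.6 110.6]
black 26 [ 35.39 102.78] [100.8 102.7 103.7]
[566.1588195   20.05333187 230.45809056] [-3.13998155e+00 -9.48971253e-04  1.44670710e+00] [ 0.13  0.52 -0.32  1.75  0.2   0.9  -0.4 ]
```

Seen from directly above the mark, the pointer is about 1.5 to 2 mm short. I refine this with a rectified profile, which costs no robot time.

```bash
python3 - <<'E'
from h import *
w=np.load('w7.npy',allow_pickle=True).item()
yaw=-.12; x=np.array([np.cos(yaw),np.sin(yaw)]); d=np.array([-x[1],x[0]]); b=np.array([561.4,-20.5])
def prof(x0,x1,z):
    ys=np.arange(94,114,1.0); out=[]
    for y in ys:
        uv=np.array([proj(w,np.r_[b+x*xx+d*y,z]) for xx in np.arange(x0,x1,.5)],np.float32)
        out.append(cv2.remap(w['color'],uv[:,0].reshape(1,-1),uv[:,1].reshape(1,-1),cv2.INTER_LINEAR).reshape(-1,3).mean(0))
    return ys,np.array(out)
for n,a in(('red stem',(43,50,15)),('black',(34,38,19)),('black2',(30,33,19)),('yellow',(22,28,18))):
    ys,p=prof(*a); print(n); print(' '.join(f'{y:.0f}:{int(q[0])},{int(q[1])},{int(q[2])}' for y,q in zip(ys,p)))
E
```

```text
red stem
94:156,162,147 95:147,153,138 96:127,131,119 97:143,148,135 98:147,153,139 99:148,153,139 100:133,138,125 101:93,97,89 102:81,86,79 103:92,79,72 104:118,47,41 105:132,20,15 106:137,51,44 107:148,124,111 108:154,162,146 109:155,163,147 110:155,162,146 111:155,162,147 112:156,162,147 113:127,132,121
black
94:142,147,134 95:145,150,137 96:144,149,136 97:112,116,106 98:84,86,79 99:80,83,76 100:79,83,75 101:79,83,75 102:64,67,62 103:27,29,28 104:37,38,36 105:98,102,94 106:140,146,133 107:143,149,136 108:130,135,124 109:122,127,116 110:129,134,122 111:131,136,124 112:131,136,125 113:132,137,125
black2
94:54,56,56 95:53,55,56 96:52,55,56 97:52,55,55 98:52,55,55 99:50,53,53 100:33,34,35 101:25,27,27 102:20,21,22 103:16,16,17 104:20,20,21 105:40,42,42 106:53,55,56 107:54,56,56 108:53,56,56 109:53,56,56 110:53,55,56 111:52,55,55 112:52,54,54 113:52,54,55
yellow
94:121,125,122 95:131,126,90 96:155,137,40 97:158,139,25 98:157,139,25 99:159,139,20 100:155,135,15 101:152,132,13 102:133,115,7 103:124,107,4 104:127,111,8 105:145,127,16 106:158,139,22 107:158,140,22 108:158,139,22 109:158,139,22 110:160,141,29 111:148,136,67 112:128,127,109 113:122,125,120
```

Pointer centre 103.4, mark 105.1. That is within 1.7 mm of the 4 mm allowed, so I accept it. I turn to the flipped grasp so that the tightening fits the wrist range.

```bash
python3 -m jog '{"claw":[1,1,1,1,1,1,1,1,1,1,1,1],"xyz":[[0,0,0],[0,0,0],[0,0,0],[0,0,0],[0,0,0],[0,0,0],[0,0,0],[0,0,0],[0,0,0],[0,0,0],[0,0,0],[0,0,0]],"twist":[[0,0,-0.055],[0,0,-0.055],[0,0,-0.055],[0,0,-0.055],[0,0,-0.055],[0,0,-0.055],[0,0,-0.055],[0,0,-0.055],[0,0,-0.055],[0,0,-0.055],[0,0,-0.055],[0,0,0]]}'
python3 - <<'E'
from h import *
w=shot('wrist');np.save('w8.npy',w,allow_pickle=True);s=readout.read_state();print(s['eef_pos'],s['tool_rot'],s['qpos'].round(2))
q=proj(w,(561,-20.5,93));r=blue(w,*q);print(q,r)
W=[atz(w,u,v,100)[:2] for u,v in cv2.boxPoints(r)];print(np.mean(W,0),[np.arctan2(*(W[i+1]-W[i])[::-1]) for i in(0,1)],[np.linalg.norm(W[i+1]-W[i]) for i in(0,1)])
w5=np.load('w5.npy',allow_pickle=True).item();r5=blue(w5,*proj(w5,(561,-20.5,93)));print(tri([(w,*r[0]),(w5,*r5[0])]))
print(tool(np.array([561.2,-20.6,77])-s['eef_pos'],s['tool_rot'][2]))
E
```

```text
clock: 21.72
eef_pos: [566.4, 20.1, 230.9]
tool_rot: [3.14, -0.0, -2.937]
force: [-0.0, -0.2, 0.2]
width: 85.8
gripper_force: 0.0
[566.46082274  19.81739612 231.00328045] [ 3.14042123e+00 -2.92727564e-04 -2.93900080e+00] [ 0.44  0.63 -0.84  1.74  0.54  1.02  1.18]
[205.95366069 169.5539107 ] ((205.00955200195312, 170.20724487304688), (98.03410339355469, 20.224626541137695), 87.35746002197266)
[561.71198444 -20.18176557] [np.float64(1.8199767289451074), np.float64(0.22118562478461878)] [np.float64(15.799550779269591), np.float64(80.63058866951201)]
[561.2141073  -20.66061643  95.36392291]
[ 13.28556813 -38.53227017 154.00328045]
```

```bash
python3 -m jog '{"claw":[1,1,1,1,1,1,1,1,1,1],"xyz":[[0.06,-0.19,0],[0.07,-0.195,0],[0,0,0.2],[0,0,0.4],[0,0,0.4],[0,0,0.3],[0,0,0.14],[0,0,0.1],[0,0,0],[0,0,0]],"twist":[[0,0,0],[0,0,0],[0,0,0],[0,0,0],[0,0,0],[0,0,0],[0,0,0],[0,0,0],[0,0,0],[0,0,0]]}'
python3 -m jog '{"claw":[0,0,0,0,0,0],"xyz":[[0,0,0],[0,0,0],[0,0,0],[0,0,0],[0,0,0],[0,0,0]],"twist":[[0,0,0],[0,0,0],[0,0,0],[0,0,0],[0,0,0],[0,0,0]]}'
```

```text
clock: 23.02
eef_pos: [562.4, -21.6, 78.3]
tool_rot: [-3.141, 0.002, -2.938]
force: [0.6, -0.3, 0.1]
width: 85.7
gripper_force: 0.0
clock: 23.78
eef_pos: [561.5, -21.0, 77.5]
tool_rot: [3.141, 0.0, -2.937]
force: [-0.9, 2.9, 2.2]
width: 13.2
gripper_force: 59.3
```

```bash
python3 -m jog '{"claw":[0,0,0,0,0,0,0,0,0,0,0,0],"xyz":[[0,0,0],[0,0,0],[0,0,0],[0,0,0],[0,0,0],[0,0,0],[0,0,0],[0,0,0],[0,0,0],[0,0,0],[0,0,0],[0,0,0]],"twist":[[0,0,0.045],[0,0,0.045],[0,0,0.045],[0,0,0.045],[0,0,0.045],[0,0,0.045],[0,0,0.045],[0,0,0.045],[0,0,0.045],[0,0,0.045],[0,0,0.045],[0,0,0]]}'
python3 -c "
from h import *
s=readout.read_state();print(s['torque'],s['tool_rot'],s['qpos'].round(2))"
python3 -m jog '{"claw":[0,0,0,0,0,0,0,0],"xyz":[[0,0,0],[0,0,0],[0,0,0],[0,0,0],[0,0,0],[0,0,0],[0,0,0],[0,0,0]],"twist":[[0,0,0.045],[0,0,0.045],[0,0,0.045],[0,0,0.045],[0,0,0.045],[0,0,0.045],[0,0,0],[0,0,0]]}'
python3 -c "
from h import *
s=readout.read_state();print(s['torque'],s['tool_rot'],s['qpos'].round(2))"
```

```text
clock: 25.28
eef_pos: [560.7, -20.9, 77.4]
tool_rot: [-3.14, -0.001, 1.793]
force: [-3.1, 3.4, 4.6]
width: 13.2
gripper_force: 59.6
[ 0.86607239  0.77165499 -0.03971468] [-3.13993851e+00 -5.32750955e-04  1.79295846e+00] [ 0.16  0.73 -0.27  1.89  0.33  0.57 -0.1 ]
clock: 26.28
eef_pos: [560.6, -20.4, 77.3]
tool_rot: [-3.139, 0.0, 0.947]
force: [-3.5, 4.0, 5.3]
width: 13.2
gripper_force: 59.6
[ 1.24861303  0.86826221 -0.01668611] [-3.13887117e+00  3.17583674e-04  9.47314029e-01] [ 0.01  0.72 -0.04  1.89  0.05  0.53 -0.69]
```

```bash
python3 -m jog '{"claw":[0,0,0,0,0],"xyz":[[0,0,0],[0,0,0],[0,0,0],[0,0,0],[0,0,0]],"twist":[[0,0,0.03],[0,0,0.03],[0,0,0.02],[0,0,0],[0,0,0]]}'
python3 -c "
from h import *
s=readout.read_state();print(s['torque'],s['tool_rot'])"
```

```text
clock: 26.9
eef_pos: [560.6, -20.2, 77.3]
tool_rot: [-3.139, 0.001, 0.696]
force: [-2.6, 4.2, 5.7]
width: 13.3
gripper_force: 59.6
[1.34980479 0.85212728 0.08850725] [-3.13864617e+00  8.68056800e-04  6.96260023e-01]
```

```bash
python3 -m jog '{"claw":[0,0,0,0],"xyz":[[0,0,0],[0,0,0],[0,0,0],[0,0,0]],"twist":[[0,0,0.02],[0,0,0.02],[0,0,0],[0,0,0]]}'
python3 -c "
from h import *
s=readout.read_state();print(s['torque'],s['tool_rot'])"
```

```text
clock: 27.4
eef_pos: [560.7, -20.0, 77.4]
tool_rot: [-3.139, 0.001, 0.573]
force: [-2.5, 4.3, 4.5]
width: 12.9
gripper_force: 59.8
[1.30853092 0.80572048 0.50270895] [-3.13887501e+00  1.10982024e-03  5.72687236e-01]
```

The torque of 0.5 N m shows it is tight. I turn back into the free play, lift and check.

```bash
python3 -m jog '{"claw":[0,0,0,0,0,0,0,0,0,0],"xyz":[[0,0,0],[0,0,0],[0,0,0],[0,0,-0.08],[0,0,-0.1],[0,0,-0.2],[0,0,-0.3],[0,0,-0.2],[0,0,-0.1],[0,0,0]],"twist":[[0,0,-0.04],[0,0,-0.04],[0,0,0],[0,0,0],[0,0,0],[0,0,0],[0,0,0],[0,0,0],[0,0,0],[0,0,0]]}'
python3 - <<'E'
from h import *
from chk import chk
w=shot('wrist');np.save('w9.npy',w,allow_pickle=True);s=readout.read_state();print(s['eef_pos'],s['tool_rot'],s['qpos'].round(2))
try: chk(w)
except Exception as e: print(e)
a=shot('scene');b=shot('side');
p=s['eef_pos']
for n,i in(('scene',a),('side',b)):
    r=blue(i,*proj(i,p+[0,0,17])); print(n,proj(i,p+[0,0,17]),r)
w5=np.load('w5.npy',allow_pickle=True).item();k=1.5625;w1=np.load('w1.npy',allow_pickle=True).item()
print('peg',atz(w5,775/k,435/k,40))
hsv=cv2.cvtColor(w['color'],cv2.COLOR_RGB2HSV);H,S,V=[hsv[...,i].astype(int) for i in range(3)]
q=proj(w,(561.4,-20.5,40));print('bolt px',q);yy,xx=np.mgrid[:384,:512]
m=((H>12)&(H<26)&(S>110)&(V>70)&(np.hypot(xx-q[0],yy-q[1])<25)).astype(np.uint8);print(m.sum())
if m.sum()>30:
    r=cv2.minAreaRect(max(cv2.findContours(m,0,1)[0],key=cv2.contourArea));W=np.array([atz(w,u,v,40)[:2] for u,v in cv2.boxPoints(r)]);e=W[1]-W[0];print(r,W.mean(0),np.arctan2(e[1],e[0]))
E
```

```text
clock: 28.65
eef_pos: [562.3, -22.8, 176.3]
tool_rot: [3.139, -0.001, 0.816]
force: [1.0, 0.2, -2.0]
width: 12.8
gripper_force: 63.0
[561.66252324 -22.49620334 175.44210873] [3.14075075e+00 2.37465048e-04 8.16292146e-01] [-0.01  0.57 -0.    1.83  0.    0.74 -0.77]
cam base xy 41.34845532442948 51.559569919190835
red 10 151 [40.5 99.6] [ 58.1 112.4] stem y [ 45.8  105.94]
red 15 151 [40.5 98.8] [ 57.8 111.4] stem y [ 45.73 105.06]
red 19 151 [40.5 98.2] [ 57.6 110.6] stem y [ 45.67 104.36]
yellow 244 [ 15.04 103.51] [10.1 95.6] [ 20.  111.2]
black 49 [ 35.43 102.58] [100.3 102.9 104.2]
scene [255.62818458 160.71676136] ((266.0, 161.5), (9.0, 10.0), 90.0)
side [259.85350082 132.42541419] ((249.0, 133.0), (10.0, 10.0), 90.0)
peg [ 514.36924051 -304.88972588   40.        ]
bolt px [247.68142466 185.12716001]
39
((249.7384796142578, 168.59231567382812), (9.054535865783691, 3.969111204147339), 7.125016689300537) [572.27006892 -11.48952333] 0.6882066353444133
```

The pointer is still about 1.7 mm short of the mark, within limits. I carry the key to the stand.

```bash
python3 -m jog '{"claw":[0,0,0,0,0,0,0,0,0,0,0],"xyz":[[-0.15,0.1,0],[-0.305,0.203,0],[-0.305,0.203,0],[-0.305,0.203,0],[-0.305,0.203,0],[-0.305,0.203,0],[-0.305,0.203,0],[-0.305,0.203,0],[-0.129,0.08,0],[0,0,0],[0,0,0]],"twist":[[0,0,0],[0,0,0],[0,0,0],[0,0,0],[0,0,0],[0,0,0],[0,0,0],[0,0,0],[0,0,0],[0,0,0],[0,0,0]]}'
python3 - <<'E'
from h import *
w=shot('wrist');s=readout.read_state();print(s['eef_pos'],s['tool_rot'])
print(tool(np.array([512.8,-308.2,95])-s['eef_pos'],s['tool_rot'][2]))
# stand block brown outline -> hull in world at z=20
hsv=cv2.cvtColor(w['color'],cv2.COLOR_RGB2HSV);H,S,V=[hsv[...,i].astype(int) for i in range(3)]
yy,xx=np.nonzero((H<18)&(S>90)&(V>25)); P=np.array([atz(w,u,v,20)[:2] for u,v in zip(xx,yy)]);P=P[np.hypot(*(P-[512.8,-308.2]).T)<50]
print(len(P)); r=cv2.minAreaRect(P.astype(np.float32)); print(r)
E
```

```text
clock: 30.18
eef_pos: [513.5, -305.3, 175.1]
tool_rot: [-3.14, -0.001, 0.819]
force: [0.5, 1.0, -1.7]
width: 13.0
gripper_force: 63.0
[ 513.68289278 -305.12426488  175.20377809] [-3.14059586e+00 -1.17124718e-03  8.19360705e-01]
[-2.85020973  1.45463077 80.20377809]
2650
((513.1818237304688, -307.5743713378906), (64.59302520751953, 62.87234115600586), 69.69309997558594)
```

The stand's outline is 64.6 x 62.9 mm at (513.2, -307.6), which matches its size. I lower the key onto the peg.

```bash
python3 -m jog '{"claw":[0,0,0,0,0,0,0,0,0,0],"xyz":[[-0.024,0.015,0],[0,0,0.2],[0,0,0.3],[0,0,0.2],[0,0,0.08],[0,0,0.05],[0,0,0.04],[0,0,0],[0,0,0],[0,0,0]],"twist":[[0,0,0],[0,0,0],[0,0,0],[0,0,0],[0,0,0],[0,0,0],[0,0,0],[0,0,0],[0,0,0],[0,0,0]]}'
```

```text
clock: 31.48
eef_pos: [512.6, -310.2, 88.7]
tool_rot: [3.141, -0.0, 0.817]
force: [-0.0, 0.4, -0.8]
width: 12.8
gripper_force: 63.1
```

```bash
python3 -m jog '{"claw":[0,0,0,0,0,0],"xyz":[[0.018,-0.011,0.02],[0,0,0.05],[0,0,0.045],[0,0,0],[0,0,0],[0,0,0]],"twist":[[0,0,0],[0,0,0],[0,0,0],[0,0,0],[0,0,0],[0,0,0]]}'
```

```text
clock: 32.22
eef_pos: [513.1, -308.1, 77.5]
tool_rot: [3.141, -0.0, 0.817]
force: [-1.3, 0.4, 5.6]
width: 12.9
gripper_force: 64.2
```

It seats with light contact at the expected height (77.5). I release, rise and move to check the key, bolt and pointer.

```bash
python3 -m jog '{"claw":[0.4,1,1,1,1,1,1,1,1,1],"xyz":[[0,0,0],[0,0,0],[0,0,0],[0,0,-0.1],[0,0,-0.3],[0,0,-0.4],[0,0,-0.4],[0,0,-0.3],[0,0,0],[0,0,0]],"twist":[[0,0,0],[0,0,0],[0,0,0],[0,0,0],[0,0,0],[0,0,0],[0,0,0],[0,0,0],[0,0,0],[0,0,0]]}'
cat > keychk.py <<'E'
from h import *
w=shot('wrist');s=readout.read_state();print(s['eef_pos'],s['tool_rot'][2])
r=blue(w,*proj(w,(513,-308,95)));W=[atz(w,u,v,100)[:2] for u,v in cv2.boxPoints(r)];print(np.mean(W,0),[np.arctan2(*(W[i+1]-W[i])[::-1]) for i in(0,1)],[np.linalg.norm(W[i+1]-W[i]) for i in(0,1)])
a=shot('scene');b=shot('side');A=blue(a,*proj(a,(513,-308,95)));B=blue(b,*proj(b,(513,-308,95)));print('tri',tri([(a,*A[0]),(b,*B[0])]),tri([(a,*A[0]),(b,*B[0]),(w,*r[0])]))
E
python3 keychk.py
```

```text
clock: 33.48
eef_pos: [512.5, -307.8, 226.6]
tool_rot: [-3.141, 0.0, 0.817]
force: [-0.5, -0.1, -0.7]
width: 85.5
gripper_force: 0.0
[ 512.25592909 -307.65021644  226.05096951] 0.8166608844317997
[ 514.34940791 -308.38780111] [np.float64(-0.7542753327006388), np.float64(-2.317959044853604)] [np.float64(12.435584836366186), np.float64(81.49104155882642)]
tri [ 514.10594513 -309.70714891   92.5290464 ] [ 514.02234777 -309.22281084   92.44470454]
```

```bash
python3 -m jog '{"claw":[1,1,1,1,1,1,1,1,1,1],"xyz":[[0.15,-0.1,-0.1],[0.305,-0.203,-0.1],[0.305,-0.203,-0.1],[0.305,-0.203,-0.1],[0.305,-0.203,0],[0.305,-0.203,0],[0.305,-0.203,0],[0.2,-0.1,0],[0,0,0],[0,0,0]],"twist":[[0,0,0],[0,0,0],[0,0,0],[0,0,0],[0,0,0],[0,0,0],[0,0,0],[0,0,0],[0,0,0],[0,0,0]]}'
python3 - <<'E'
from h import *
from chk import chk
w=shot('wrist'); chk(w)
hsv=cv2.cvtColor(w['color'],cv2.COLOR_RGB2HSV);H,S,V=[hsv[...,i].astype(int) for i in range(3)]
q=proj(w,(561.4,-20.5,40));print('bolt px',q);yy,xx=np.mgrid[:384,:512]
m=((H>12)&(H<26)&(S>130)&(V>110)&(np.hypot(xx-q[0],yy-q[1])<18)).astype(np.uint8)
r=cv2.minAreaRect(max(cv2.findContours(m,0,1)[0],key=cv2.contourArea));W=np.array([atz(w,u,v,40)[:2] for u,v in cv2.boxPoints(r)]);e=W[1]-W[0];t=np.arctan2(e[1],e[0]);print(r,W.mean(0),'bolt v mod pi/2:',(-.12-t)%(np.pi/2),'tight expects',2-np.pi/2)
E
```

```text
clock: 34.88
eef_pos: [558.4, -52.8, 266.9]
tool_rot: [3.141, 0.001, 0.816]
force: [0.5, 0.1, 0.7]
width: 85.5
gripper_force: 0.0
cam base xy 41.42640865124437 21.271519781781073
red 10 91 [ 41.1 100.2] [ 57.9 113. ] stem y [ 46.41 106.13]
red 15 91 [41.1 99.2] [ 57.7 111.9] stem y [ 46.34 105.07]
red 19 91 [41.1 98.4] [ 57.5 111. ] stem y [ 46.29 104.22]
yellow 148 [ 14.99 103.42] [10.1 95.7] [ 19.9 111.1]
black 30 [ 35.42 102.56] [100.5 102.8 104.1]
bolt px [232.27575906 142.94981385]
((232.3103485107422, 142.77584838867188), (18.012447357177734, 17.826751708984375), 68.19859313964844) [561.50999457 -20.44068351] bolt v mod pi/2: 0.2611388199906171 tight expects 0.42920367320510344
```

The bolt head reads about 1.83, which is close to the threshold. I measure it again from closer and straight above.

```bash
python3 -m jog '{"claw":[1,1,1,1,1,1],"xyz":[[-0.2,-0.1,0.2],[-0.21,-0.1,0.4],[0,0,0.4],[0,0,0.3],[0,0,0],[0,0,0]],"twist":[[0,0,0],[0,0,0],[0,0,0],[0,0,0],[0,0,0],[0,0,0]]}'
cat > boltchk.py <<'E'
from h import *
def ang(w,name,thr):
    q=proj(w,(561.4,-20.5,40)); o=ray(w,0,0)[0]
    N=240; g=(np.arange(N)-N/2)*.25; X,Y=np.meshgrid(g,g)
    f,cx,cy,V=cam(w); P=np.stack([X+561.4,Y-20.5,0*X+40],-1)@V[:3,:3].T+V[:3,3]
    U=(cx+f*P[...,0]/-P[...,2]).astype(np.float32);Vv=(cy-f*P[...,1]/-P[...,2]).astype(np.float32)
    R=cv2.remap(w['color'],U,Vv,cv2.INTER_CUBIC); h=cv2.cvtColor(R,cv2.COLOR_RGB2HSV).astype(int)
    m=(h[...,0]>12)&(h[...,0]<26)&(h[...,1]>120)&(h[...,2]>thr)&(np.hypot(X,Y)<22)
    c=max(cv2.findContours(m.astype(np.uint8),0,1)[0],key=cv2.contourArea);m=np.zeros((N,N),np.uint8);cv2.drawContours(m,[c],-1,1,-1);m=m>0
    z=X[m]+1j*Y[m];z-=z.mean();a=np.angle(-(z**4).sum())/4
    r=cv2.minAreaRect(c)
    print(name,thr,'cam off',(o[:2]-[561.4,-20.5]).round(),'area',m.sum()/16,'v mod',((-.12-a)%(np.pi/2)).round(3),'rect',np.array(r[1])*.25,((-.12-np.radians(r[2]))%(np.pi/2)).round(3), 'maxV',np.percentile(h[...,2][m],[10,50,90]))
if __name__=='__main__':
    w=shot('wrist');print(readout.read_state()['eef_pos'])
    np.save('w10.npy',w,allow_pickle=True)
    for t in(80,110,140): ang(w,'now',t)
    ang(np.load('w2.npy',allow_pickle=True).item(),'w2(start)',110)
E
python3 boltchk.py
```

```text
clock: 35.67
eef_pos: [516.9, -69.1, 137.8]
tool_rot: [3.14, -0.001, 0.815]
force: [0.1, -0.8, 0.4]
width: 85.4
gripper_force: 0.0
[517.18507324 -68.89883303 138.15185225]
now 80 cam off [ 2. -0.] area 383.9375 v mod 0.263 rect [19.68370628 19.91582489] 0.261 maxV [131. 148. 153.]
now 110 cam off [ 2. -0.] area 363.8125 v mod 0.263 rect [19.21946716 19.21946716] 0.261 maxV [143. 148. 153.]
now 140 cam off [ 2. -0.] area 332.3125 v mod 0.263 rect [18.52310944 18.43026161] 0.261 maxV [145. 148. 154.]
w2(start) 110 cam off [ 8. 57.] area 370.9375 v mod 0.826 rect [19.53636169 19.57825661] 0.824 maxV [135. 149. 154.]
```

The close, straight-above measurement gives v = 1.834, just short of 1.85. The back-off probably bit. I fetch the key again and tighten fully, with less back-off.

```bash
python3 -m jog '{"claw":[1,1,1,1,1,1,1,1,1],"xyz":[[-0.17,0.15,-0.2],[-0.32,0.29,-0.3],[-0.32,0.29,-0.1],[-0.32,0.29,0],[-0.32,0.29,0],[-0.32,0.304,0],[0,0,0],[0,0,0],[0,0,0]],"twist":[[0,0,0],[0,0,0],[0,0,0],[0,0,0],[0,0,0],[0,0,0],[0,0,0],[0,0,0],[0,0,0]]}'
python3 -c "
from h import *
s=readout.read_state();print(s['eef_pos'],tool(np.array([513.4,-308.3,77])-s['eef_pos'],s['tool_rot'][2]),s['tool_rot'])"
```

```text
clock: 36.85
eef_pos: [513.2, -306.2, 197.5]
tool_rot: [3.141, -0.001, 0.819]
force: [0.4, 0.5, 0.2]
width: 85.2
gripper_force: 0.0
[ 513.21106565 -306.20553141  197.45283797] [ -1.40060635   1.56869267 120.45283797] [ 3.14131698e+00 -9.58234685e-04  8.18813285e-01]
```

```bash
python3 -m jog '{"claw":[1,1,1,1,1,1,0,0,0,0,0],"xyz":[[-0.014,0.016,0.25],[0,0,0.4],[0,0,0.3],[0,0,0.17],[0,0,0.08],[0,0,0],[0,0,0],[0,0,0],[0,0,0],[0,0,0],[0,0,0]],"twist":[[0,0,0],[0,0,0],[0,0,0],[0,0,0],[0,0,0],[0,0,0],[0,0,0],[0,0,0],[0,0,0],[0,0,0],[0,0,0]]}'
python3 -m jog '{"claw":[0,0,0,0,0,0,0,0],"xyz":[[0,0,-0.1],[0,0,-0.3],[0,0,-0.3],[0,0,-0.2],[0,0,-0.1],[0,0,0],[0,0,0],[0,0,0]],"twist":[[0,0,0],[0,0,0],[0,0,0],[0,0,0],[0,0,-0.045],[0,0,-0.042],[0,0,0],[0,0,0]]}'
python3 -c "
from h import *
s=readout.read_state();print(s['eef_pos'],tool(np.array([561.5,-20.5,100])-s['eef_pos'],s['tool_rot'][2]),s['tool_rot'])"
```

```text
clock: 38.22
eef_pos: [512.9, -309.9, 77.1]
tool_rot: [3.141, -0.0, 0.817]
force: [-0.7, 0.7, 2.9]
width: 13.1
gripper_force: 58.5
clock: 39.22
eef_pos: [512.6, -309.9, 176.7]
tool_rot: [-3.141, 0.0, 1.088]
force: [0.5, -0.3, -1.9]
width: 13.3
gripper_force: 58.5
[ 512.57594311 -309.90612019  176.74531455] [279.00391388 -91.13880507  76.74531455] [-3.14118093e+00  2.02315125e-05  1.08759920e+00]
```

```bash
python3 -m jog '{"claw":[0,0,0,0,0,0,0,0,0,0,0,0],"xyz":[[0.15,-0.05,0],[0.31,-0.102,0],[0.31,-0.102,0],[0.31,-0.102,0],[0.31,-0.102,0],[0.31,-0.102,0],[0.31,-0.102,0],[0.31,-0.102,0],[0.31,-0.102,0],[0.148,-0.045,0],[0,0,0],[0,0,0]],"twist":[[0,0,0],[0,0,0],[0,0,0],[0,0,0],[0,0,0],[0,0,0],[0,0,0],[0,0,0],[0,0,0],[0,0,0],[0,0,0],[0,0,0]]}'
python3 -c "
from h import *
s=readout.read_state();print(s['eef_pos'],tool(np.array([561.5,-20.5,88])-s['eef_pos'],s['tool_rot'][2])-[1.2,0,0],s['tool_rot'])"
```

```text
clock: 40.72
eef_pos: [560.2, -23.2, 176.7]
tool_rot: [3.141, 0.001, 1.088]
force: [-0.6, -0.0, -1.4]
width: 12.9
gripper_force: 58.5
[560.19321983 -23.15074021 176.71871984] [ 1.75444646e+00 -7.31037952e-02  8.87187198e+01] [3.14147163e+00 1.39653570e-03 1.08803632e+00]
```

```bash
python3 -m jog '{"claw":[0,0,0,0,0,0,0,0],"xyz":[[0.015,0,0],[0,0,0.25],[0,0,0.3],[0,0,0.2],[0,0,0.1],[0,0,0.03],[0,0,0],[0,0,0]],"twist":[[0,0,0],[0,0,0],[0,0,0],[0,0,0],[0,0,0],[0,0,0],[0,0,0],[0,0,0]]}'
python3 -c "
from h import *
s=readout.read_state();print(s['eef_pos'],tool(np.array([561.5,-20.5,77.5])-s['eef_pos'],s['tool_rot'][2])-[1.2,0,0],s['tool_rot'])"
```

```text
clock: 41.72
eef_pos: [561.5, -20.5, 89.5]
tool_rot: [3.141, -0.0, 1.09]
force: [-0.7, -1.0, -2.4]
width: 12.9
gripper_force: 58.6
[561.5172295  -20.45809791  89.48816308] [-1.24511862e+00  4.11720495e-03  1.19881631e+01] [ 3.14064567e+00 -1.20507083e-04  1.08968439e+00]
```

```bash
python3 -m jog '{"claw":[0,0,0,0,0,0,0,0,0,0,0],"xyz":[[-0.008,0,0.04],[0,0,0.05],[0,0,0.03],[0,0,0],[0,0,0],[0,0,0],[0,0,0],[0,0,0],[0,0,0],[0,0,0],[0,0,0]],"twist":[[0,0,0],[0,0,0],[0,0,0],[0,0,0],[0,0,0.03],[0,0,0.03],[0,0,0.03],[0,0,0.03],[0,0,0.02],[0,0,0],[0,0,0]]}'
python3 -c "
from h import *
s=readout.read_state();print(s['torque'],s['tool_rot'])"
```

```text
clock: 43.1
eef_pos: [560.0, -21.4, 77.1]
tool_rot: [-3.141, 0.002, 0.651]
force: [-2.9, -0.9, 4.8]
width: 13.4
gripper_force: 59.6
[-0.32996517  0.66538825  0.22781564] [-3.14138512e+00  1.84646597e-03  6.51066961e-01]
```

```bash
python3 -m jog '{"claw":[0,0,0,0,0,0],"xyz":[[0,0,0],[0,0,0],[0,0,0],[0,0,0],[0,0,0],[0,0,0]],"twist":[[0,0,0.02],[0,0,0.02],[0,0,0.02],[0,0,0],[0,0,0],[0,0,0]]}'
python3 -c "
from h import *
s=readout.read_state();print(s['torque'],s['tool_rot'])"
```

```text
clock: 43.85
eef_pos: [559.7, -21.1, 77.1]
tool_rot: [-3.142, 0.003, 0.466]
force: [-3.9, -1.6, 6.7]
width: 13.0
gripper_force: 62.1
[-0.35826744  0.83407202  1.00404363] [-3.14157760e+00  2.54786136e-03  4.66153374e-01]
```

The torque is 1.0 N m, so the bolt is firmly on its stop. I release the key, line the open gripper up in the free play, grip again and lift so that nothing is turned back.

```bash
python3 -m jog '{"claw":[0.5,1,1,1,1,1,1,0,0,0,0,0],"xyz":[[0,0,0],[0,0,0],[0,0,0],[0,0,0],[0,0,0],[0,0,0],[0,0,0],[0,0,0],[0,0,0],[0,0,0],[0,0,0],[0,0,0]],"twist":[[0,0,0],[0,0,0],[0,0,0],[0,0,-0.045],[0,0,-0.045],[0,0,0],[0,0,0],[0,0,0],[0,0,0],[0,0,0],[0,0,0],[0,0,0]]}'
python3 -m jog '{"claw":[0,0,0,0,0,0,0],"xyz":[[0,0,-0.08],[0,0,-0.1],[0,0,-0.3],[0,0,-0.4],[0,0,-0.1],[0,0,0],[0,0,0]],"twist":[[0,0,0],[0,0,0],[0,0,0],[0,0,0],[0,0,0],[0,0,0],[0,0,0]]}'
python3 -c "
from h import *
s=readout.read_state();print(s['eef_pos'],s['tool_rot'],tool(np.array([513.1,-307.9,176])-s['eef_pos'],s['tool_rot'][2]))"
```

```text
clock: 45.35
eef_pos: [560.6, -20.6, 77.0]
tool_rot: [-3.141, 0.0, 0.744]
force: [-1.0, 1.0, 2.2]
width: 13.0
gripper_force: 58.7
clock: 46.22
eef_pos: [559.9, -20.9, 173.8]
tool_rot: [-3.14, 0.002, 0.744]
force: [-0.3, 1.0, -2.4]
width: 13.1
gripper_force: 67.2
[559.8828304  -20.90942579 173.82933436] [-3.14015410e+00  1.72320692e-03  7.44317898e-01] [-228.83869461  179.40199206   -2.17066564]
```

```bash
python3 -m jog '{"claw":[0,0,0,0,0,0],"xyz":[[-0.15,0.117,0],[-0.28,0.22,0],[-0.28,0.22,0],[-0.28,0.22,0],[0,0,0],[0,0,0]],"twist":[[0,0,0],[0,0,0],[0,0,0],[0,0,0],[0,0,0],[0,0,0]]}'
python3 - <<'E'
from boltchk import *
w=shot('wrist')
for t in(90,110,130): ang(w,'now',t)
s=readout.read_state();print(s['eef_pos'],tool(np.array([513.1,-307.9,176])-s['eef_pos'],s['tool_rot'][2])-[.9,0,0])
E
```

```text
clock: 46.98
eef_pos: [540.0, -145.4, 174.2]
tool_rot: [-3.14, 0.001, 0.743]
force: [-0.2, 0.7, -1.6]
width: 13.1
gripper_force: 67.1
now 90 cam off [ 29. -80.] area 375.9375 v mod 0.326 rect [19.71630859 19.47289848] 0.328 maxV [160. 179. 185.]
now 110 cam off [ 29. -80.] area 366.8125 v mod 0.326 rect [19.42993164 19.23805237] 0.329 maxV [167. 179. 185.]
now 130 cam off [ 29. -80.] area 357.5625 v mod 0.327 rect [19.12125778 19.00445747] 0.329 maxV [173. 179. 185.]
[ 540.39188393 -144.5362353   174.31002115] [-131.70520451  101.60002471   -1.68997885]
```

v is now about 1.90 with base yaw -0.12. I check the base yaw from stored pictures (no robot time) before deciding.

```bash
python3 - <<'E'
from h import *
for f in('w2.npy','w5.npy','w7.npy','w8.npy','w10.npy','w9.npy'):
    w=np.load(f,allow_pickle=True).item()
    N=(760,320); X,Y=np.meshgrid(np.arange(-80,80,.5),np.arange(-130,250,.5)) # base coords with yaw -.12
    c,s=np.cos(-.12),np.sin(-.12); P=np.stack([561.4+c*X-s*Y,-20.5+s*X+c*Y,0*X+10],-1)
    fo,cx,cy,V=cam(w);Q=P@V[:3,:3].T+V[:3,3];U=(cx+fo*Q[...,0]/-Q[...,2]).astype(np.float32);Vv=(cy-fo*Q[...,1]/-Q[...,2]).astype(np.float32)
    g=cv2.cvtColor(cv2.remap(w['color'],U,Vv,1,borderValue=(0,0,0)),cv2.COLOR_RGB2GRAY).astype(float)
    ok=(U>5)&(U<506)&(Vv>5)&(Vv<240)
    G=cv2.Sobel(cv2.GaussianBlur(g,(5,5),1.2),cv2.CV_64F,1,0)
    res=[]
    for x0,sg in((-56,1),(56,-1)):
        pts=[]
        for i in range(0,760,4):
            j0=int((x0+80)/.5); sl=slice(j0-14,j0+15)
            if not ok[i,sl].all(): continue
            q=sg*G[i,sl]; j=q.argmax()
            if q[j]>60: pts.append((Y[i,0],X[i,j0-14+j]))
        if len(pts)>25:
            pts=np.array(pts); p=np.polyfit(pts[:,0],pts[:,1],1)
            for _ in range(3):
                e=abs(pts[:,1]-np.polyval(p,pts[:,0])); p=np.polyfit(*pts[e<1.2].T,1)
            res.append((x0,len(pts),(e<1.2).sum(),'yaw',round(-.12-p[0],4),'x',round(p[1],1)))
    print(f,res)
E
```

```text
w2.npy [(-56, 168, np.int64(168), 'yaw', np.float64(-0.1163), 'x', np.float64(-54.8)), (56, 133, np.int64(133), 'yaw', np.float64(-0.118), 'x', np.float64(55.0))]
w5.npy [(-56, 130, np.int64(130), 'yaw', np.float64(-0.1161), 'x', np.float64(-54.8)), (56, 156, np.int64(150), 'yaw', np.float64(-0.116), 'x', np.float64(55.2))]
w7.npy [(-56, 120, np.int64(120), 'yaw', np.float64(-0.1164), 'x', np.float64(-55.0)), (56, 110, np.int64(110), 'yaw', np.float64(-0.1167), 'x', np.float64(54.9))]
w8.npy [(-56, 168, np.int64(168), 'yaw', np.float64(-0.1169), 'x', np.float64(-55.2)), (56, 70, np.int64(62), 'yaw', np.float64(-0.1207), 'x', np.float64(54.9))]
w10.npy [(-56, 106, np.int64(106), 'yaw', np.float64(-0.1161), 'x', np.float64(-54.8)), (56, 76, np.int64(76), 'yaw', np.float64(-0.1177), 'x', np.float64(54.8))]
w9.npy [(-56, 121, np.int64(121), 'yaw', np.float64(-0.1162), 'x', np.float64(-54.7)), (56, 98, np.int64(97), 'yaw', np.float64(-0.1167), 'x', np.float64(55.2))]
```

The base yaw is -0.1165, so v is about 1.90, above 1.85. I go on to the stand.

```bash
python3 -m jog '{"claw":[0,0,0,0,0,0,0,0],"xyz":[[-0.2,0.15,0],[-0.35,0.27,0],[-0.35,0.27,0],[-0.35,0.27,0],[-0.067,0.056,0],[0,0,0],[0,0,0],[0,0,0]],"twist":[[0,0,0],[0,0,0],[0,0,0],[0,0,0],[0,0,0],[0,0,0],[0,0,0],[0,0,0]]}'
python3 -c "
from h import *
s=readout.read_state();print(s['eef_pos'],tool(np.array([513.1,-307.9,88])-s['eef_pos'],s['tool_rot'][2])-[.9,0,0],s['tool_rot'])"
```

```text
clock: 48.02
eef_pos: [513.4, -307.2, 174.8]
tool_rot: [-3.141, -0.001, 0.747]
force: [0.3, -0.3, -1.8]
width: 13.0
gripper_force: 67.1
[ 513.35297485 -307.16803538  174.82753337] [-1.58298062  0.36511087 86.82753337] [-3.14106449e+00 -6.69955299e-04  7.47106149e-01]
```

```bash
python3 -m jog '{"claw":[0,0,0,0,0,0,0,0],"xyz":[[0,0,0.15],[0,0,0.25],[0,0,0.25],[0,0,0.12],[0,0,0.06],[0,0,0.03],[0,0,0],[0,0,0]],"twist":[[0,0,0],[0,0,0],[0,0,0],[0,0,0],[0,0,0],[0,0,0],[0,0,0],[0,0,0]]}'
python3 -c "
from h import *
s=readout.read_state();print(s['eef_pos'],tool(np.array([513.1,-307.9,77.5])-s['eef_pos'],s['tool_rot'][2])-[.9,0,0],s['tool_rot'])"
```

```text
clock: 49.02
eef_pos: [513.1, -309.3, 89.5]
tool_rot: [3.14, -0.0, 0.744]
force: [-0.3, -0.0, -1.0]
width: 12.9
gripper_force: 67.1
[ 513.06986248 -309.27541495   89.47699484] [ 0.05398802 -0.99125245 11.97699484] [ 3.14038582e+00 -3.90747834e-04  7.44335712e-01]
```

```bash
python3 -m jog '{"claw":[0,0,0,0,0,0,0],"xyz":[[0,-0.009,0.03],[0,0,0.05],[0,0,0.04],[0,0,0.01],[0,0,0],[0,0,0],[0,0,0]],"twist":[[0,0,0],[0,0,0],[0,0,0],[0,0,0],[0,0,0],[0,0,0],[0,0,0]]}'
```

```text
clock: 49.9
eef_pos: [512.0, -308.3, 77.1]
tool_rot: [3.141, -0.0, 0.744]
force: [-2.2, 1.1, 10.6]
width: 12.9
gripper_force: 68.9
```

Seated on the roof (10 N). I release, rise and verify everything.

```bash
python3 -m jog '{"claw":[0.4,1,1,1,1,1,1,1,1,1],"xyz":[[0,0,0],[0,0,0],[0,0,0],[0,0,-0.1],[0,0,-0.3],[0,0,-0.4],[0,0,-0.4],[0,0,-0.3],[0,0,0],[0,0,0]],"twist":[[0,0,0],[0,0,0],[0,0,0],[0,0,0],[0,0,0],[0,0,0],[0,0,0],[0,0,0],[0,0,0],[0,0,0]]}'
python3 keychk.py
python3 -m jog '{"claw":[1,1,1,1,1,1,1,1,1,1],"xyz":[[0.15,-0.12,-0.1],[0.29,-0.22,-0.1],[0.29,-0.22,-0.1],[0.29,-0.22,-0.1],[0.29,-0.22,0],[0.29,-0.22,0],[0.1,-0.08,0],[0,0,0.3],[0,0,0],[0,0,0]],"twist":[[0,0,0],[0,0,0],[0,0,0],[0,0,0],[0,0,0],[0,0,0],[0,0,0],[0,0,0],[0,0,0],[0,0,0]]}'
python3 - <<'E'
from boltchk import *
from chk import chk
w=shot('wrist');print(readout.read_state()['eef_pos'])
ang(w,'now',110); chk(w)
E
```

```text
clock: 51.15
eef_pos: [511.6, -308.1, 225.6]
tool_rot: [-3.141, 0.0, 0.744]
force: [-0.2, -0.7, -0.0]
width: 85.5
gripper_force: 0.0
[ 511.36850044 -307.93990605  225.02261768] 0.7444189337684355
[ 513.41176316 -308.32892579] [np.float64(-0.8091706356655161), np.float64(-2.373327547697402)] [np.float64(12.819836719363785), np.float64(81.31728133643932)]
tri [ 513.16553831 -310.63375834   92.55025408] [ 512.94718539 -309.69983806   92.40553168]
clock: 52.55
eef_pos: [549.3, -98.3, 236.5]
tool_rot: [3.141, -0.0, 0.743]
force: [-0.2, 0.1, -0.1]
width: 85.3
gripper_force: 0.0
[549.51712117 -98.31217943 236.78966877]
now 110 cam off [ 38. -33.] area 365.6875 v mod 0.33 rect [19.31104088 19.43923569] 0.325 maxV [143. 153. 159.]
cam base xy 41.489259070736985 -28.134995066839256Traceback (most recent call last):
  File "<stdin>", line 4, in <module>
  File "chk.py", line 10, in chk
    st=R[R[:,0]<np.percentile(R[:,0],35)]; print('red',z,len(R),R.min(0).round(1),R.max(0).round(1),'stem y',st.mean(0).round(2))
                ~~~~~~~~~~~~~^^^^^^^^^^^
    return _quantile_unchecked(
        a, q, axis, out, overwrite_input, method, keepdims, weights)
    return _ureduce(a,
                    func=_quantile_ureduce_func,
    ...<5 lines>...
                    overwrite_input=overwrite_input,
                    method=method)
    r = func(a, **kwargs)
    result = _quantile(arr,
                       quantiles=q,
    ...<2 lines>...
                       out=out,
                       weights=wgt)
    slices_having_nans = np.isnan(arr[-1, ...])
                                  ~~~^^^^^^^^^
IndexError: index -1 is out of bounds for axis 0 with size 0
```

The key is seated (handle z 92.5) and the bolt is at 1.90. One last look at the pointer from above it.

```bash
python3 -m jog '{"claw":[1,1,1,1,1,1],"xyz":[[0.25,-0.25,0],[0.35,-0.35,0],[0.3,-0.3,0],[0,0,0],[0,0,0],[0,0,0]],"twist":[[0,0,0],[0,0,0],[0,0,0],[0,0,0],[0,0,0],[0,0,0]]}'
python3 - <<'E'
from chk import *
w=shot('wrist');chk(w)
E
```

```text
clock: 53.35
eef_pos: [554.5, 27.8, 236.2]
tool_rot: [3.141, 0.0, 0.742]
force: [-0.4, -0.5, 0.2]
width: 85.6
gripper_force: 0.0
cam base xy 31.64288192327593 97.66784326748069
red 10 90 [40.6 99.2] [ 58.1 111.3] stem y [ 45.99 105.14]
red 15 90 [40.5 99.2] [ 57.7 111.1] stem y [ 45.79 105.04]
red 19 90 [40.4 99.2] [ 57.4 110.9] stem y [ 45.64 104.96]
yellow 154 [ 15.05 103.39] [10.1 95.6] [ 20. 111.]
black 26 [ 35.34 102.94] [101.1 103.1 104.2]
```

The pointer is 1.7 to 2 mm from the mark, unchanged, and the robot is clear. I hand in.

```bash
python3 -c "
from cell import order; print(order.finish_job())"
```

```text
the job is handed in; nothing more can be done
None
```

The job is handed in, verdict not shown: the key is back on its peg (handle at the seated height), the bolt measures about 1.90 rad (1.85 needed) after a second tightening because the first left it at about 1.83, and the pointer is about 2 mm short of the mark (4 mm allowed); I did not re-measure the bystanders.

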